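# Put a model car under the bench magnifier

## Task

Swing the magnifier arm well clear of the cradle, about a quarter turn. Take the model car, which stands on its tail in the caddy slot, and lay it gently (never let it drop or topple) on its wheels in the cradle between the end blocks, nose towards the robot, fully down on the floor; it can only be drawn upwards out of the slot and will need a fresh grip to be laid flat. Then swing the magnifier back over the car until the arm is home against its stop, and leave the bottle, can and brush where they are.

Things in the scene. Friction and masses are not known exactly. Their poses are not given: they have to be found in the camera images.
- car: Grey model car, 126 long, 54 wide, 46 high, ~150 g. Origin: middle of tail face, 23 mm above wheel plane; z = tail to nose, x = wheels to roof. Starts on its flat tail, roof towards the caddy handle. Flat-sided lower body 54 wide, 6 to 34 mm above wheel plane, full length; cabin 46 wide above it, rear 80 mm. Wheels 26 dia., 1 mm inside the sides.
- car_nose (a point): Middle of the car's flat nose face, 20 mm above the wheel plane; axes as car.
- car_belly (a point): Point in the wheel plane under the middle of the car (half length, half width); axes as car.
- caddy: Fixed grey caddy, origin on the table under the slot. Base plate 8 thick, x -45 to 120, y +-50. Slot inside 52 (x) by 60 (y), walls 6, floor at z 8, wall tops z 71. Steel carrying handle on the car's roof side: upright U of 12 mm bar in plane y=0, x 48 to 105, top z 156 (car nose z 134): the gripper can come to the car only from straight above.
- slot_floor (a point): Centre of the slot's floor, 8 mm above the table; axes as the caddy.
- stand: Fixed plywood inspection stand. Origin: on the table under the cradle's centre. x along the cradle (-x is the end nearest the robot), y towards the post. Base 220 (x) by 100 (y), 20 mm thick, and under the post a foot x +-50, y 40 to 190 of the same thickness; post 22 mm diameter at x 0, y 170.
- cradle (a point): Centre of the cradle floor, 20 mm above the table; axes as the stand. Between two end blocks 136 mm apart, 30 high above the floor, 30 thick, 84 wide; side strips 60 mm apart, 6 high above the floor, 8 thick. The car fits in with 5 mm to spare at each end and 3 mm at each side.
- magnifier (a joint): Angle of the magnifier arm about the vertical post, rad: 0 = home against its stop, lens over the cradle; grows as the arm swings clockwise seen from above, towards the robot (-x of the stand), up to 1.75. Stiff hinge: it stays where it is left.
- mag_hinge (a point): On the hinge axis at the top of the post, 120 mm above the table; axes as the stand.
- mag_handle (a point): Point on the axis of the upright round black handle peg, 100 mm from the hinge axis; peg 18 mm diameter, from 137 to 180 mm above the table; this point is at 165 mm. Turns with the arm: arm along its -y.
- lens (a point): Centre of the round lens (110 mm over its black rim, about 120 to 132 mm above the table), 170 mm from the hinge axis.
- oil_bottle: Bystander: bottle, 44 diameter, 110 high, standing; origin under its centre.
- glue_can: Bystander: can, 52 diameter, 90 high, standing; origin under its centre.
- brush: Bystander: brush 160 long lying on the table along its x.
Mind the look-alikes: they are no part of the job. What is shaped like the car but orange is not meant.

How it is judged:
On the way, in this order (a step that is already met when the one before it is completed fails the run):
1. the magnifier arm is swung well clear of the cradle (more than 1.2 rad) (value of joint magnifier above 1.2 rad), for 0.2 s.
2. with the arm still clear (more than 0.9 rad), the car lies seated in the cradle on its wheels, nose towards the robot, let go of (horizontal distance between car_belly and cradle below 0.01 m and z of car_belly in the frame of cradle below 0.005 m and angle between car's own x axis and vertical below 0.08 rad and x of car_nose in the frame of cradle below -0.05 m and value of joint magnifier above 0.9 rad and contact force between the fingers and car below 0.1 N), for 0.2 s.
At the end, for the whole second after the job is handed in: The car rests on its wheels on the cradle floor (belly point within 10 mm sideways and 5 mm in height of the floor's centre, level within 0.08 rad), nose towards the robot, and the magnifier arm is back home within 0.06 rad of its stop; everything is at rest (horizontal distance between car_belly and cradle below 0.01 m and z of car_belly in the frame of cradle below 0.005 m and angle between car's own x axis and vertical below 0.08 rad and x of car_nose in the frame of cradle below -0.05 m and value of joint magnifier below 0.06 rad and linear speed of car below 0.02 m/s and not (velocity of joint magnifier above 0.05 rad/s) and not (velocity of joint magnifier below -0.05 rad/s)); the robot touches nothing.
It fails at once if the car drops or topples (faster than 0.45 m/s out of the fingers' touch) (linear speed of car above 0.45 m/s and contact force between the fingers and car below 0.05 N).
It fails at once if a bystander (bottle, can or brush) is moved more than 30 mm (distance of any of oil_bottle, glue_can, brush from where it was at the start of the episode above 0.03 m).
It also fails if it takes over 72 s, if anything falls off the work surface, if the arm or the gripper's body presses on something with over 40 N, if the wrist force passes 120 N, or if a joint passes its speed limit or range.

## Robot

A 6-joint arm with a two-finger parallel gripper is mounted at the origin on the work surface. World frame = base frame: x ahead of the robot, y to its left, z up, the work surface at z = 0. Lengths are in m, angles in rad, forces in N, time in s.
With the tool pointing down it reaches from about 0.3 to 0.875 m from the base axis. Payload 6.4 kg.
Tool frame: the origin (TCP) lies midway between the tips of the shut fingers; the grasp point (between the pads) lies 19 mm behind it; z points along the fingers, y is the line along which they close (so a half turn about z gives the same grasp; the last joint's range is limited). The gripper opens to 85 mm and grips with 20 to 120 N. Pads are 22 mm wide; open, the fingers measure 114 mm over their backs; the gripper's body (76 mm by 85 mm) begins 54 mm behind the grasp point. The pads swing forward as they close: fully open they stand 13 mm farther back than shut.
Start: joints at [-1.544, 0.181, 1.607, -0, 1.354, -0.206], TCP at [0.133, -0.559, 0.231] pointing down, gripper open.
Joint ranges: [-2.99, 2.99], [-0.89, 2.07], [0.3, 2.58], [-1.14, 4.28], [0, 2.63], [-3.12, 3.12]. Speed limits (rad/s): [2.57, 2.57, 3.01, 3.14, 3.14, 3.14].

## Interface

Orientations are given as a unit quaternion [w, x, y, z].
In Python, from bench import ctrl, vision, workorder gives the robot as it stands. The module is installed in compiled form; this text tells all that it offers.
- The arm moves only by the tool servo_tool, never from a script. Its argument "steps" is a list of rows, each an object of numbers: "dx", "dy", "dz": the shift along the world's x, y, z as a fraction of full scale; "wx", "wy", "wz": the turn, a rotation vector about the world's x, y, z as a fraction of full scale. A call has exactly 5 rows; each row is the pose to reach, as a shift and turn from the pose commanded when the call began, turning the shorter way round; what a row does not reach only later rows make up. Full scale, the value 1, is 100 mm for a shift and pi rad for a turn. A row lasts 1/12 s, in which the tool goes at most 41.7 mm and 7.16 degrees, less where a joint would pass 70% of its speed; a pose out of reach is approached as far as the arm can. A call with a number of a shift or a turn outside -1 to 1 is refused whole. A call with a gripper value outside its range is refused whole. "jaw" is the opening, from 0 (shut) to 1 (fully open), set as the call begins (left out, the last holds). The fingers move at their own pace and stop on an object; the grip force is fixed at half the most. Time passes only in rows, so rows that repeat a pose let the fingers close, or fill a call up. It gives the time, the measured TCP pose, the force, the opening and the grip force at its end, in the units of the state.
- ctrl.get_obs(): the state, without advancing time (a new reading comes with each control period).
- vision.camera(name): name is "side" or "top" or "wrist"; returns a dict with "frame" (400x640x3 uint8, red, green, blue), "vfov" (degrees; the focal length in pixels is half the picture's height over the tangent of half this angle, whatever the lens; pixels are square), "cx", "cy" (the principal point, pixels), "D" ([k1, k2, p1, p2, k3] as OpenCV has them; the pictures are not rectified), "camera_from_world" (4x4, takes a point from world to camera coordinates). Camera axes: x right, y up, looking along -z (the intrinsics and any distortion apply to the point x, -y, -z); pixel columns grow to the right and rows downward; lengths in m; the calibration is good to about 2 mm. A picture is of the moment at which its call begins. There is no depth.
- workorder.hand_in(): hands the job in; it is judged then, once.
The state is a dict: "time_s": time; "q": joint angles; "dq": joint speeds; "joint_efforts": joint torques, N m; "eef_pos": TCP position; "eef_rot": TCP orientation; "wrist_force": force on the tool from outside, world axes, zero at the start; "torque": the same for the moment, N m; "opening": opening from 0.0 (shut) to 1.0 (fully open); "grasp_force": force on a finger pad.
Only numpy, scipy, OpenCV 4.12 (cv2) and the standard library are available. Lean on these libraries where they do the work, as an engineer would, in place of code of your own. Each camera call takes 0.05 s, during which the arm holds its last target. There are 200 camera calls.

## Working session

There is one attempt and no reset: what is moved stays moved. The work goes in short steps, Python scripts to look and compute and a tool call to move; the robot and the scene stay as the last step left them, time stands still between calls to the robot, and variables do not carry over. Pictures are saved under pics/ and viewed, at most 10 in all, crops included, and the job is handed in when it is done.

Besides the shell and the picture viewer there is one more tool, called after "Emit:" by a JSON object that holds its "method" and its "body", one argument or row to a line. servo_tool: Moves the arm, as the interface text tells. Its arguments: {"type":"object","properties":{"steps":{"type":"array","items":{"type":"object","properties":{"dx":{"type":"number"},"dy":{"type":"number"},"dz":{"type":"number"},"wx":{"type":"number"},"wy":{"type":"number"},"wz":{"type":"number"}}}},"jaw":{"type":"number"}},"required":["steps"]}

```bash
mkdir -p pics; cat > h.py <<'E'
import numpy as np, cv2
from bench import ctrl, vision, workorder
def cam(n):
    c=vision.camera(n); f=200/np.tan(np.radians(c["vfov"])/2)
    c["K"]=np.array([[f,0,c["cx"]],[0,f,c["cy"]],[0,0,1.]]); c["D"]=np.array(c["D"],float); c["T"]=np.array(c["camera_from_world"]); return c
def ray(c,uv):
    p=cv2.undistortPoints(np.array([[uv]],float),c["K"],c["D"])[0,0]
    R=c["T"][:3,:3]; o=-R.T@c["T"][:3,3]; return o,R.T@np.array([p[0],-p[1],-1.])
def onz(c,uv,z):
    o,d=ray(c,uv); return o+d*(z-o[2])/d[2]
def proj(c,P):
    P=np.atleast_2d(P); q=(c["T"][:3,:3]@P.T).T+c["T"][:3,3]; q=q*[1,-1,-1]
    return cv2.projectPoints(q,np.zeros(3),np.zeros(3),c["K"],c["D"])[0][:,0]
def save(c,n): cv2.imwrite("pics/"+n,cv2.cvtColor(c["frame"],cv2.COLOR_RGB2BGR))
E
python3 - <<'E'
from h import *
import pickle
for n in ["top","side"]:
    c=cam(n); save(c,n+"0.png"); pickle.dump(c,open(n+"0.pkl","wb"))
    R=c["T"][:3,:3]; print(n,-R.T@c["T"][:3,3],R.round(2).tolist())
E
```

```text
top [ 0.42614807 -0.0680374   1.35158756] [[0.0, -1.0, -0.0], [1.0, 0.0, 0.09], [-0.09, -0.0, 1.0]]
side [0.34184695 0.89445305 0.83252394] [[-0.98, -0.21, -0.02], [0.11, -0.58, 0.8], [-0.18, 0.78, 0.59]]
```

View pics/top0.png

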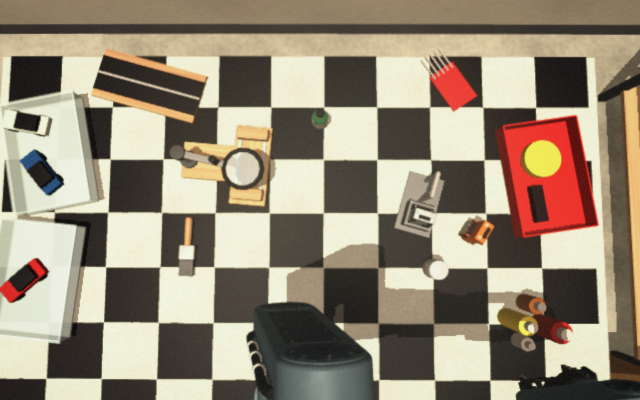

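View pics/side0.png

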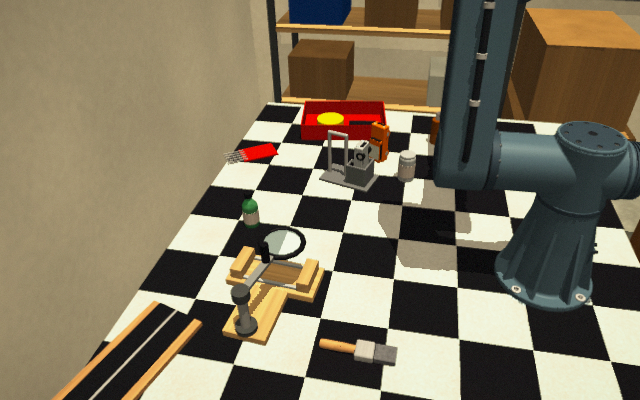

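Top view: the possible cars are a grey one upright in the caddy (422,214), an orange look-alike (477,231), and the white (27,122), blue (41,172) and red (22,280) cars in the trays. I choose the grey one in the caddy slot. The stand is at (235,165), with the lens at (242,168), the post at (177,153) and the peg at (213,160). The bottle is at (320,119), the can at (435,268) and the brush at (187,248). I'll check the choice in one close crop.

```bash
python3 - <<'E'
import cv2,numpy as np
t=cv2.imread("pics/top0.png"); s=cv2.imread("pics/side0.png")
a=cv2.resize(t[160:250,380:500],(800,600),interpolation=cv2.INTER_CUBIC)
b=cv2.resize(t[115:215,165:285],(720,600),interpolation=cv2.INTER_CUBIC)
def g(im,x0,y0,k):
    for i in range(0,im.shape[1],k*10): cv2.putText(im,str(x0+i//k),(i,10),0,.35,(0,0,255),1); im[::4,i]=(0,0,255)
    for i in range(0,im.shape[0],k*10): cv2.putText(im,str(y0+i//k),(0,i+10),0,.35,(0,0,255),1); im[i,::4]=(0,0,255)
    return im
a=g(cv2.resize(t[165:245,385:450],None,fx=6,fy=6,interpolation=cv2.INTER_CUBIC),385,165,6)
b=g(cv2.resize(t[120:210,168:233+43],None,fx=5,fy=5,interpolation=cv2.INTER_CUBIC)[:, :],168,120,5)
cv2.imwrite("pics/ca.png",a)
h=max(a.shape[0],b.shape[0])
cv2.imwrite("pics/cb.png",b)
E
```

```text
(no output)
```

View pics/ca.png

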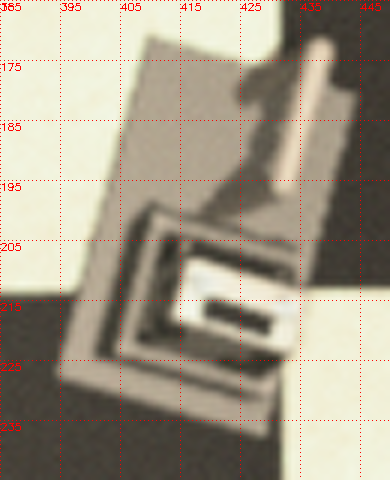

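View pics/cb.png

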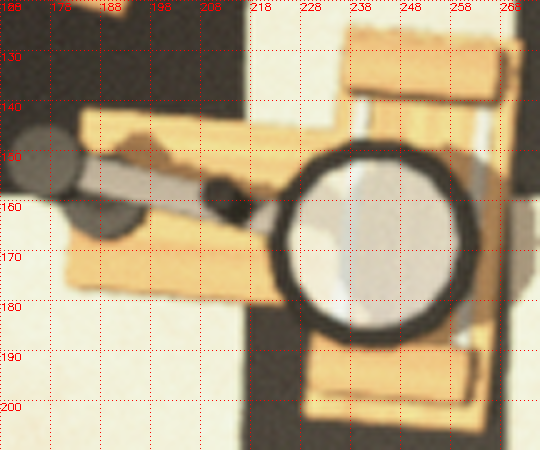

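The grey car stands nose up in the slot at about (424,216). The handle bar is at about (434,183), so caddy +x points up the picture. The second crop shows the stand's end blocks at about (252,133) and (246,194), the lens centre at (242,168) and the peg at (213,159).

```bash
python3 - <<'E'
from h import *
import pickle
c=pickle.load(open("top0.pkl","rb")); s=pickle.load(open("side0.pkl","rb"))
print("f",c["K"][0,0])
# caddy base corners (z 8mm): local -> pixel
def fit(loc,px,z):
    L=np.array(loc,float); W=np.array([onz(c,p,zz)[:2] for p,zz in zip(px,np.broadcast_to(z,len(px)))])
    l=L[:,0]+1j*L[:,1]; w=W[:,0]+1j*W[:,1]; lm,wm=l.mean(),w.mean()
    r=np.vdot(l-lm,w-wm); th=np.angle(r); t=wm-np.exp(1j*th)*lm
    res=w-(np.exp(1j*th)*l+t); print("scale",abs(r)/np.vdot(l-lm,l-lm).real,"yaw",th,"org",t.round(4),"res",abs(res).round(4)); return t,th
t,th=fit([(.12,.05),(.12,-.05),(-.045,.05),(-.045,-.05)],[(409.5,171.5),(444,180.5),(394,227),(429.5,237)],.008)
n=onz(c,(424,216),.134); print("nose",n, "caddy handle/peg")
# stand: block top outer corners
fit([(.098,.042),(.098,-.042),(-.098,.042),(-.098,-.042)],[(236.8,125),(268.5,128.5),(229,199),(261,201.5)],.05)
fit([(-.11,.05),(-.11,-.05),(-.05,.19),(.05,.19)],[(228,203.5),(264.5,206.5),(181,177.5),(184,142)],.02)
print("peg",onz(c,(212.5,159),.18),"post",onz(c,(177,152),.128),"lens",onz(c,(242.5,168.5),.132))
for n,uv,z in [("bottle",(320,119),.1),("can",(435,268),.09),("brush1",(188,220),.01),("brush2",(187,273),.01),("orange",(477,231),.1)]: print(n,onz(c,uv,z).round(3))
o=ctrl.get_obs(); print(o["eef_pos"],o["eef_rot"],o["opening"],o["time_s"])
w=cam("wrist");save(w,"w0.png"); R=o["eef_rot"]; print(w["K"][0,0],w["vfov"],-w["T"][:3,:3].T@w["T"][:3,3]); print(w["T"][:3,:3].round(2))
E
```

```text
f 487.5456215380831
scale 0.982231510569994 yaw -0.272529340263035 org (0.4876-0.3292j) res [0.0029 0.0012 0.002  0.0019]
nose [ 0.48423505 -0.32514197  0.134     ] caddy handle/peg
scale 1.0266670347054525 yaw -0.08845052277429255 org (0.6296+0.127j) res [0.0038 0.0021 0.0033 0.0023]
scale 0.9938036120264379 yaw -0.08371853343598352 org (0.6282+0.1268j) res [0.0012 0.0007 0.0023 0.0007]
peg [0.61953779 0.1961808  0.18      ] post [0.64599188 0.29880346 0.128     ] lens [0.6033243 0.1305735 0.132    ]
bottle [ 0.739 -0.065  0.1  ]
can [ 0.353 -0.36   0.09 ]
brush1 [0.478 0.298 0.01 ]
brush2 [0.333 0.297 0.01 ]
orange [ 0.448 -0.467  0.1  ]
[ 0.1326539  -0.55900407  0.23049815] [-7.59421810e-04  9.93235928e-01  1.16111192e-01  7.98969099e-05] 1.0004693759052596 0.1
318.27999647744315 64.28866286474397 [ 0.21113151 -0.54176153  0.37317899]
[[ 0.23 -0.97 -0.  ]
 [ 0.92  0.22 -0.31]
 [ 0.3   0.07  0.95]]
```

```bash
python3 - <<'E'
from h import *
import pickle
c=pickle.load(open("top0.pkl","rb")); s=pickle.load(open("side0.pkl","rb"))
f=s["frame"]
print("peg",proj(s,[[.6195,.196,.18],[.6195,.196,.137]]),"post",proj(s,[.644,.2965,.128]))
# dark peg mask near
g=f.max(2); m=(g[225:280,245:290]<40)
m[:, 35:]=0
print(g[236:268,252:280:1][::2].tolist())
E
```

```text
peg [[264.48090229 241.22109111]
 [266.27440051 256.26477243]] post [[240.23522486 291.98986376]]
[[31, 26, 28, 26, 25, 22, 27, 23, 24, 24, 23, 23, 20, 42, 147, 156, 174, 177, 179, 178, 179, 179, 178, 178, 179, 178, 178, 176], [27, 26, 28, 28, 28, 25, 25, 25, 23, 28, 23, 27, 49, 162, 178, 178, 178, 177, 181, 180, 181, 180, 178, 175, 177, 176, 179, 178], [30, 27, 25, 25, 28, 26, 23, 26, 26, 23, 26, 47, 160, 178, 177, 179, 176, 176, 177, 180, 177, 178, 179, 180, 175, 177, 178, 180], [27, 27, 27, 31, 26, 19, 23, 26, 27, 28, 25, 36, 34, 36, 61, 116, 175, 179, 178, 178, 177, 181, 180, 179, 180, 177, 179, 176], [26, 24, 26, 25, 29, 26, 20, 21, 28, 24, 30, 26, 23, 29, 23, 21, 143, 179, 178, 175, 180, 179, 177, 181, 182, 181, 178, 178], [24, 33, 26, 25, 28, 27, 20, 19, 14, 22, 24, 27, 30, 12, 14, 17, 85, 179, 177, 180, 176, 180, 180, 178, 175, 176, 177, 178], [232, 226, 103, 30, 29, 26, 23, 17, 12, 9, 11, 6, 9, 13, 13, 12, 55, 178, 177, 179, 177, 179, 178, 181, 177, 180, 180, 178], [239, 149, 141, 38, 28, 30, 24, 17, 16, 12, 5, 13, 15, 13, 10, 16, 12, 177, 178, 180, 178, 178, 180, 178, 179, 
[... 352 characters left out ...]
5, 162, 80, 29, 47, 47, 48, 48, 49], [114, 106, 140, 154, 153, 186, 209, 228, 231, 117, 22, 9, 11, 14, 16, 12, 13, 19, 171, 172, 113, 46, 19, 16, 21, 18, 20, 18], [108, 212, 236, 236, 236, 211, 182, 141, 144, 75, 16, 13, 14, 16, 13, 16, 12, 15, 122, 93, 67, 94, 109, 113, 107, 118, 116, 123], [201, 243, 244, 244, 245, 244, 244, 244, 227, 177, 84, 18, 11, 12, 11, 13, 13, 48, 65, 70, 82, 91, 93, 100, 102, 109, 114, 121], [243, 244, 243, 244, 244, 243, 232, 186, 174, 176, 174, 168, 163, 164, 162, 138, 84, 70, 106, 143, 142, 137, 139, 141, 140, 127, 113, 98], [244, 244, 244, 244, 243, 205, 184, 177, 175, 177, 173, 175, 174, 166, 101, 69, 99, 151, 155, 156, 152, 156, 155, 152, 152, 148, 147, 148]]
```

Emit:
{"method": "servo_tool", "body": {
  "steps": [
    {"dz":0.2,"dx":0.4},
    {"dz":0.3,"dx":0.8},
    {"dz":0.3,"dx":1.0,"dy":0.4},
    {"dz":0.3,"dx":1.0,"dy":0.8,"wz":0.03},
    {"dz":0.3,"dx":1.0,"dy":1.0,"wz":0.07}
  ],
  "jaw": 0.5
}}

```text
$.steps[0]: bad value
```

The side view shows the peg at about columns 261–268 with its top near row 243, which agrees with (0.6195, 0.196). Next I move to the peg.

Emit:
{"method": "servo_tool", "body": {
  "steps": [
    {"dx":0.4,"dy":0,"dz":0.2,"wx":0,"wy":0,"wz":0},
    {"dx":0.8,"dy":0,"dz":0.3,"wx":0,"wy":0,"wz":0},
    {"dx":1.0,"dy":0.4,"dz":0.3,"wx":0,"wy":0,"wz":0},
    {"dx":1.0,"dy":0.8,"dz":0.3,"wx":0,"wy":0,"wz":0.03},
    {"dx":1.0,"dy":1.0,"dz":0.3,"wx":0,"wy":0,"wz":0.07}
  ],
  "jaw": 0.5
}}

```text
time_s: 0.57
eef_pos: [0.2342, -0.4559, 0.2602]
eef_rot: [-0.002, 0.974, 0.228, 0.0]
wrist_force: [0.2, 0.2, 0.1]
opening: 0.5
grasp_force: 0.0
```

Emit:
{"method": "servo_tool", "body": {
  "steps": [
    {"dx":0.12,"dy":0.2,"dz":0,"wx":0,"wy":0,"wz":0.01},
    {"dx":0.24,"dy":0.4,"dz":0,"wx":0,"wy":0,"wz":0.02},
    {"dx":0.36,"dy":0.6,"dz":0,"wx":0,"wy":0,"wz":0.03},
    {"dx":0.48,"dy":0.8,"dz":0,"wx":0,"wy":0,"wz":0.04},
    {"dx":0.6,"dy":1.0,"dz":0,"wx":0,"wy":0,"wz":0.05}
  ]
}}

```text
time_s: 0.98
eef_pos: [0.293, -0.3583, 0.2611]
eef_rot: [-0.0, 0.954, 0.301, -0.0]
wrist_force: [0.8, -0.8, -0.2]
opening: 0.502
grasp_force: 0.0
```

Emit:
{"method": "servo_tool", "body": {
  "steps": [
    {"dx":0.12,"dy":0.2,"dz":0,"wx":0,"wy":0,"wz":0.01},
    {"dx":0.24,"dy":0.4,"dz":0,"wx":0,"wy":0,"wz":0.02},
    {"dx":0.36,"dy":0.6,"dz":0,"wx":0,"wy":0,"wz":0.03},
    {"dx":0.48,"dy":0.8,"dz":0,"wx":0,"wy":0,"wz":0.04},
    {"dx":0.6,"dy":1.0,"dz":0,"wx":0,"wy":0,"wz":0.05}
  ]
}}

```text
time_s: 1.4
eef_pos: [0.353, -0.2583, 0.2611]
eef_rot: [-0.0, 0.927, 0.374, -0.0]
wrist_force: [0.3, 0.0, 0.3]
opening: 0.501
grasp_force: 0.0
```

Emit:
{"method": "servo_tool", "body": {
  "steps": [
    {"dx":0.12,"dy":0.2,"dz":0,"wx":0,"wy":0,"wz":0.01},
    {"dx":0.24,"dy":0.4,"dz":0,"wx":0,"wy":0,"wz":0.02},
    {"dx":0.36,"dy":0.6,"dz":0,"wx":0,"wy":0,"wz":0.03},
    {"dx":0.48,"dy":0.8,"dz":0,"wx":0,"wy":0,"wz":0.04},
    {"dx":0.6,"dy":1.0,"dz":0,"wx":0,"wy":0,"wz":0.05}
  ]
}}

```text
time_s: 1.82
eef_pos: [0.413, -0.1583, 0.2611]
eef_rot: [-0.0, 0.895, 0.446, -0.0]
wrist_force: [1.0, -0.1, -1.3]
opening: 0.503
grasp_force: 0.0
```

Emit:
{"method": "servo_tool", "body": {
  "steps": [
    {"dx":0.12,"dy":0.2,"dz":0,"wx":0,"wy":0,"wz":0.01},
    {"dx":0.24,"dy":0.4,"dz":0,"wx":0,"wy":0,"wz":0.02},
    {"dx":0.36,"dy":0.6,"dz":0,"wx":0,"wy":0,"wz":0.03},
    {"dx":0.48,"dy":0.8,"dz":0,"wx":0,"wy":0,"wz":0.04},
    {"dx":0.6,"dy":1.0,"dz":0,"wx":0,"wy":0,"wz":0.05}
  ]
}}

```text
time_s: 2.23
eef_pos: [0.473, -0.0583, 0.2611]
eef_rot: [-0.0, 0.857, 0.515, -0.0]
wrist_force: [-0.5, 0.0, -0.1]
opening: 0.501
grasp_force: 0.0
```

Emit:
{"method": "servo_tool", "body": {
  "steps": [
    {"dx":0.12,"dy":0.2,"dz":0,"wx":0,"wy":0,"wz":0.01},
    {"dx":0.24,"dy":0.4,"dz":0,"wx":0,"wy":0,"wz":0.02},
    {"dx":0.36,"dy":0.6,"dz":0,"wx":0,"wy":0,"wz":0.03},
    {"dx":0.48,"dy":0.8,"dz":0,"wx":0,"wy":0,"wz":0.04},
    {"dx":0.6,"dy":1.0,"dz":0,"wx":0,"wy":0,"wz":0.05}
  ]
}}

```text
time_s: 2.65
eef_pos: [0.5329, 0.0417, 0.261]
eef_rot: [-0.0, 0.814, 0.581, -0.0]
wrist_force: [-0.3, -0.4, -0.4]
opening: 0.499
grasp_force: 0.0
```

Emit:
{"method": "servo_tool", "body": {
  "steps": [
    {"dx":0.12,"dy":0.2,"dz":0,"wx":0,"wy":0,"wz":0.01},
    {"dx":0.24,"dy":0.4,"dz":0,"wx":0,"wy":0,"wz":0.02},
    {"dx":0.36,"dy":0.6,"dz":0,"wx":0,"wy":0,"wz":0.027},
    {"dx":0.48,"dy":0.8,"dz":0,"wx":0,"wy":0,"wz":0.027},
    {"dx":0.6,"dy":1.0,"dz":0,"wx":0,"wy":0,"wz":0.027}
  ]
}}

```text
time_s: 3.07
eef_pos: [0.5929, 0.1416, 0.2608]
eef_rot: [-0.0, 0.789, 0.614, -0.0]
wrist_force: [-0.0, 0.1, -0.6]
opening: 0.5
grasp_force: 0.0
```

```bash
python3 - <<'E'
from h import *
o=ctrl.get_obs(); print(o["eef_pos"],o["eef_rot"],o["opening"],o["time_s"],o["q"])
w=cam("wrist");save(w,"w1.png")
print(proj(w,[[.6195,.196,.18],[.644,.2965,.128],[.6033,.1306,.132]]))
E
```

```text
[0.59291669 0.14161584 0.26083125] [-2.05594348e-04  7.89239771e-01  6.14085045e-01 -3.15418955e-04] 0.49978746684893854 3.0667 [ 4.00044838e-02  2.34673416e-01  1.48296304e+00 -3.31536615e-05
  1.42470850e+00  2.88353226e-01]
[[338.3012558  123.79933109]
 [335.34721944 -20.24415387]
 [334.89653203 195.57445839]]
```

View pics/w1.png

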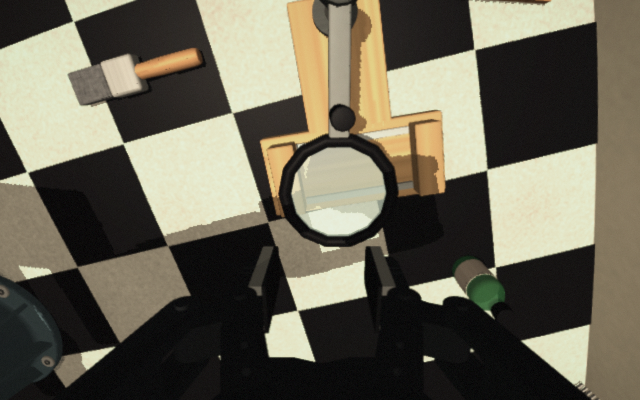

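The wrist view shows the peg top at (343,117), the lens centre at (339,191) and the end blocks at (280,180) and (427,150). The brush and bottle are clear.

```bash
python3 - <<'E'
from h import *
w=cam("wrist")
print("peg",onz(w,(343,117),.18),"lens",onz(w,(339,191),.132))
print("blk",onz(w,(443,111),.05),onz(w,(445,193),.02),onz(w,(261,138),.02))
o,d=ray(w,(320,200)); print(o,d)
E
```

```text
peg [0.62501864 0.20304933 0.18      ] lens [0.60935385 0.13736404 0.132     ]
blk [0.73823056 0.1726961  0.05      ] [0.73762381 0.06717193 0.02      ] [0.5319708  0.19042799 0.02      ]
[0.6141989  0.22110644 0.40364826] [-0.08155409 -0.30648169 -0.94841697]
```

Emit:
{"method": "servo_tool", "body": {
  "steps": [
    {"dx":0.1,"dy":0.2,"dz":0,"wx":0,"wy":0,"wz":0},
    {"dx":0.2,"dy":0.4,"dz":0,"wx":0,"wy":0,"wz":0},
    {"dx":0.29,"dy":0.57,"dz":0,"wx":0,"wy":0,"wz":0},
    {"dx":0.29,"dy":0.57,"dz":-0.15,"wx":0,"wy":0,"wz":0},
    {"dx":0.29,"dy":0.57,"dz":-0.4,"wx":0,"wy":0,"wz":0}
  ]
}}

```text
time_s: 3.58
eef_pos: [0.6235, 0.1981, 0.2239]
eef_rot: [0.002, 0.789, 0.614, 0.002]
wrist_force: [1.0, -0.8, 0.2]
opening: 0.503
grasp_force: 0.0
```

Emit:
{"method": "servo_tool", "body": {
  "steps": [
    {"dx":0,"dy":0,"dz":-0.2,"wx":0,"wy":0,"wz":0},
    {"dx":0,"dy":0,"dz":-0.4,"wx":0,"wy":0,"wz":0},
    {"dx":0,"dy":0,"dz":-0.6,"wx":0,"wy":0,"wz":0},
    {"dx":0,"dy":0,"dz":-0.73,"wx":0,"wy":0,"wz":0},
    {"dx":0,"dy":0,"dz":-0.73,"wx":0,"wy":0,"wz":0}
  ]
}}

```text
time_s: 4.0
eef_pos: [0.6191, 0.1965, 0.1444]
eef_rot: [-0.002, 0.789, 0.614, -0.003]
wrist_force: [-1.2, -0.1, -1.4]
opening: 0.499
grasp_force: 0.0
```

Emit:
{"method": "servo_tool", "body": {
  "steps": [
    {"dx":-0.093,"dy":0.028,"dz":0,"wx":0,"wy":0,"wz":-0.031},
    {"dx":-0.182,"dy":0.065,"dz":0,"wx":0,"wy":0,"wz":-0.062},
    {"dx":-0.268,"dy":0.111,"dz":0,"wx":0,"wy":0,"wz":-0.093},
    {"dx":-0.349,"dy":0.164,"dz":0,"wx":0,"wy":0,"wz":-0.124},
    {"dx":-0.424,"dy":0.225,"dz":0,"wx":0,"wy":0,"wz":-0.155}
  ]
}}

```text
time_s: 4.42
eef_pos: [0.5798, 0.2192, 0.1497]
eef_rot: [0.001, 0.915, 0.403, 0.001]
wrist_force: [1.6, -2.2, -1.3]
opening: 0.5
grasp_force: 1.0
```

Emit:
{"method": "servo_tool", "body": {
  "steps": [
    {"dx":-0.069,"dy":0.068,"dz":0,"wx":0,"wy":0,"wz":-0.031},
    {"dx":-0.131,"dy":0.143,"dz":0,"wx":0,"wy":0,"wz":-0.062},
    {"dx":-0.186,"dy":0.223,"dz":0,"wx":0,"wy":0,"wz":-0.093},
    {"dx":-0.232,"dy":0.308,"dz":0,"wx":0,"wy":0,"wz":-0.124},
    {"dx":-0.27,"dy":0.397,"dz":0,"wx":0,"wy":0,"wz":-0.155}
  ]
}}

```text
time_s: 4.83
eef_pos: [0.5525, 0.2591, 0.1497]
eef_rot: [0.001, 0.985, 0.171, 0.0]
wrist_force: [-0.9, -2.5, -0.3]
opening: 0.496
grasp_force: 1.2
```

Emit:
{"method": "servo_tool", "body": {
  "steps": [
    {"dx":-0.029,"dy":0.093,"dz":0,"wx":0,"wy":0,"wz":-0.031},
    {"dx":-0.049,"dy":0.187,"dz":0,"wx":0,"wy":0,"wz":-0.062},
    {"dx":-0.06,"dy":0.284,"dz":0,"wx":0,"wy":0,"wz":-0.093},
    {"dx":-0.062,"dy":0.381,"dz":0,"wx":0,"wy":0,"wz":-0.124},
    {"dx":-0.054,"dy":0.477,"dz":0,"wx":0,"wy":0,"wz":-0.155}
  ]
}}

```text
time_s: 5.25
eef_pos: [0.5468, 0.3072, 0.1496]
eef_rot: [0.0, 0.997, -0.072, 0.0]
wrist_force: [-1.0, -2.1, 0.7]
opening: 0.501
grasp_force: 1.2
```

Emit:
{"method": "servo_tool", "body": {
  "steps": [
    {"dx":0,"dy":0,"dz":0,"wx":0,"wy":0,"wz":0},
    {"dx":0,"dy":0,"dz":0.1,"wx":0,"wy":0,"wz":0},
    {"dx":0,"dy":0,"dz":0.4,"wx":0,"wy":0,"wz":0},
    {"dx":0,"dy":0,"dz":0.7,"wx":0,"wy":0,"wz":0},
    {"dx":0,"dy":0,"dz":1.0,"wx":0,"wy":0,"wz":0}
  ]
}}

```text
time_s: 5.67
eef_pos: [0.547, 0.3066, 0.2506]
eef_rot: [-0.0, 0.998, -0.068, 0.0]
wrist_force: [1.0, 0.7, 0.4]
opening: 0.501
grasp_force: 0.0
```

```bash
python3 - <<'E'
from h import *
import pickle
o=ctrl.get_obs(); print(o["eef_pos"],o["eef_rot"],o["opening"],o["time_s"],o["q"])
w=cam("wrist");t=cam("top");pickle.dump((w,t),open("p2.pkl","wb"))
im=np.hstack([w["frame"][:, :], t["frame"][90:290,140:460].repeat(2,0).repeat(2,1)])
im=cv2.resize(im,(800,250)); 
a=cv2.resize(w["frame"],(480,300)); b=cv2.resize(t["frame"][100:220,150:300],(375,300),interpolation=cv2.INTER_CUBIC)
cv2.imwrite("pics/m2.png",cv2.cvtColor(np.hstack([a,b])[:, :800],cv2.COLOR_RGB2BGR))
E
```

```text
[0.54698131 0.30660204 0.25063661] [-2.20378598e-06  9.97694500e-01 -6.78647437e-02  2.47879594e-04] 0.5011948012763173 5.6667 [ 3.22004419e-01  2.79747349e-01  1.44832188e+00 -1.86686650e-04
  1.41306321e+00  2.02866392e+00]
```

View pics/m2.png

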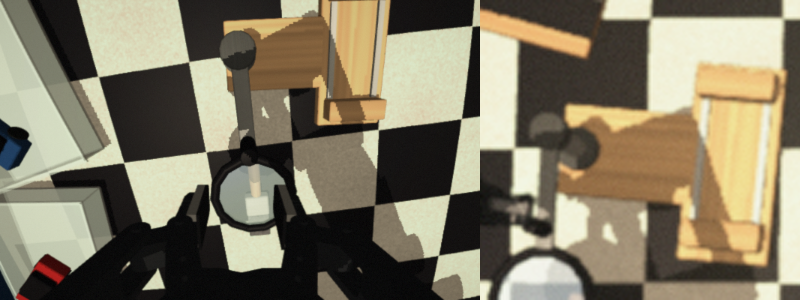

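The magnifier is about a quarter turn out. Its arm now runs from the post straight towards the robot in the top crop, and the cradle is open. I'll view the cradle from the wrist on the way to the caddy.

Emit:
{"method": "servo_tool", "body": {
  "steps": [
    {"dx":0,"dy":-0.2,"dz":0.2,"wx":0,"wy":0,"wz":-0.01},
    {"dx":0,"dy":-0.4,"dz":0.4,"wx":0,"wy":0,"wz":-0.02},
    {"dx":0,"dy":-0.6,"dz":0.5,"wx":0,"wy":0,"wz":-0.03},
    {"dx":0,"dy":-0.8,"dz":0.5,"wx":0,"wy":0,"wz":-0.045},
    {"dx":0,"dy":-1.0,"dz":0.5,"wx":0,"wy":0,"wz":-0.045}
  ],
  "jaw": 1.0
}}

```text
time_s: 6.18
eef_pos: [0.5474, 0.206, 0.3005]
eef_rot: [-0.0, 0.99, -0.139, 0.002]
wrist_force: [0.9, -0.1, -0.7]
opening: 1.002
grasp_force: 0.0
```

Emit:
{"method": "servo_tool", "body": {
  "steps": [
    {"dx":0,"dy":-0.2,"dz":0,"wx":0,"wy":0,"wz":0},
    {"dx":0,"dy":-0.4,"dz":0,"wx":0,"wy":0,"wz":0},
    {"dx":0,"dy":-0.6,"dz":0,"wx":0,"wy":0,"wz":0},
    {"dx":0,"dy":-0.7,"dz":0,"wx":0,"wy":0,"wz":0},
    {"dx":0,"dy":-0.7,"dz":0,"wx":0,"wy":0,"wz":0}
  ]
}}

```text
time_s: 6.6
eef_pos: [0.5471, 0.1352, 0.299]
eef_rot: [0.0, 0.99, -0.14, 0.0]
wrist_force: [0.1, 0.2, -0.1]
opening: 1.003
grasp_force: 0.0
```

```bash
python3 - <<'E'
from h import *
import pickle
o=ctrl.get_obs(); print(o["eef_pos"],o["eef_rot"],o["q"])
w=cam("wrist");t=cam("top");pickle.dump((w,t),open("p3.pkl","wb"))
S=np.array([(x,y) for x,y in [(.098,.042),(.068,.042),(.098,-.042),(.068,-.042),(-.068,.042),(-.068,-.042)]])
th=-.085;R=np.array([[np.cos(th),-np.sin(th)],[np.sin(th),np.cos(th)]])
P=np.c_[S@R.T+[.629,.127],np.full(6,.05)]
p=proj(w,P);print(p.round(0).tolist())
x0,y0=(p.min(0)-30).astype(int);x1,y1=(p.max(0)+30).astype(int)
x0,y0=max(x0,0),max(y0,0);print(x0,y0,x1,y1)
k=3 if (x1-x0)*3<=800 and (y1-y0)*3<=600 else 2
im=cv2.resize(w["frame"][y0:y1,x0:x1],None,fx=k,fy=k,interpolation=cv2.INTER_CUBIC)[:600,:800].copy()
for i in range(0,im.shape[1],k*20): cv2.putText(im,str(x0+i//k),(i,10),0,.35,(255,0,0),1); im[::4,i]=(255,0,0)
for i in range(0,im.shape[0],k*20): cv2.putText(im,str(y0+i//k),(0,i+10),0,.35,(255,0,0),1); im[i,::4]=(255,0,0)
cv2.imwrite("pics/w3.png",cv2.cvtColor(im,cv2.COLOR_RGB2BGR))
E
```

```text
[0.54707958 0.13520614 0.2989653 ] [ 1.74908027e-04  9.90127327e-01 -1.40169910e-01  4.90889619e-04] [ 3.19946369e-02  1.05349255e-01  1.55526673e+00 -5.15378044e-04
  1.48006958e+00  1.88410350e+00]
[[253.0, 12.0], [259.0, 40.0], [327.0, -5.0], [332.0, 24.0], [286.0, 157.0], [353.0, 144.0]]
222 0 382 186
```

View pics/w3.png

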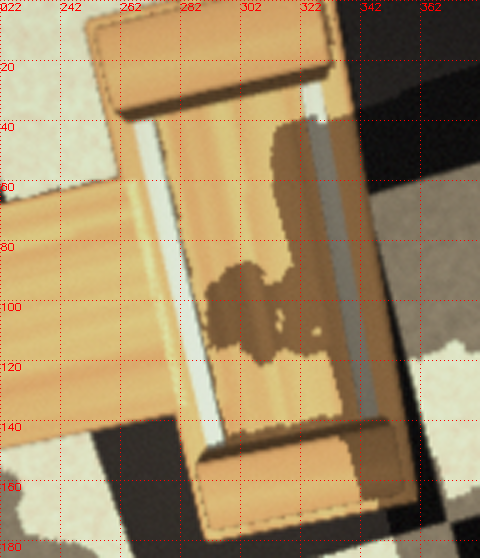

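```bash
python3 - <<'E'
from h import *
import pickle
w,t=pickle.load(open("p3.pkl","rb"))
def fit(c,loc,px,z):
    L=np.array(loc,float); W=np.array([onz(c,p,zz)[:2] for p,zz in zip(px,np.broadcast_to(z,len(px)))])
    l=L[:,0]+1j*L[:,1]; W=W[:,0]+1j*W[:,1]; lm,wm=l.mean(),W.mean()
    r=np.vdot(l-lm,W-wm); th=np.angle(r); o=wm-np.exp(1j*th)*lm
    print("scale",abs(r)/np.vdot(l-lm,l-lm).real,"yaw",th,"org",o.round(4),"res",abs(W-np.exp(1j*th)*l-o).round(4))
fit(w,[(.068,.042),(.068,-.042),(-.068,.042),(-.068,-.042)],[(259,37),(331.5,22.5),(287,153),(352.5,141.5)],.05)
# strips at z .026: wrist, inner edges ends
fit(w,[(.068,.030),(-.068,.030),(.068,-.030),(-.068,-.030)],[(274,40),(297,148),(322.5,28),(343,141)],.026)
# top view strips, colour profile
f=t["frame"].astype(int)
im=f[120:210,220:280]
for r in (150,160,170,180): print(r,f[r,228:272].min(1).tolist())
for cc in (246,250,254): print(cc,f[120:210,cc].max(1).tolist())
E
```

```text
scale 0.9896226410222085 yaw -0.0866018078501055 org (0.6322+0.1262j) res [0.0003 0.0017 0.002  0.0006]
scale 0.9910785561133465 yaw -0.09073565958200396 org (0.6315+0.1253j) res [0.0016 0.002  0.0004 0.0007]
150 [37, 44, 42, 75, 119, 141, 148, 146, 151, 177, 210, 222, 189, 139, 138, 131, 134, 139, 136, 135, 137, 144, 149, 149, 144, 139, 139, 139, 117, 82, 80, 80, 75, 77, 98, 114, 119, 101, 81, 80, 79, 69, 53, 42]
160 [35, 34, 34, 48, 94, 144, 163, 163, 180, 217, 224, 189, 135, 135, 133, 131, 136, 139, 136, 137, 141, 145, 145, 139, 140, 140, 113, 84, 85, 80, 76, 76, 77, 94, 119, 116, 99, 83, 81, 75, 72, 67, 92, 107]
170 [39, 41, 39, 46, 88, 135, 156, 182, 216, 224, 183, 104, 79, 75, 71, 74, 78, 77, 80, 79, 82, 78, 78, 79, 79, 82, 78, 81, 80, 78, 76, 76, 99, 113, 115, 101, 84, 79, 82, 72, 57, 60, 95, 120]
180 [45, 43, 42, 31, 31, 29, 40, 42, 39, 31, 33, 31, 34, 36, 53, 76, 85, 66, 57, 55, 57, 74, 107, 133, 143, 147, 149, 143, 117, 79, 78, 95, 113, 116, 106, 83, 85, 79, 74, 53, 41, 61, 98, 124]
246 [242, 242, 242, 240, 239, 229, 227, 236, 238, 240, 240, 240, 240, 240, 241, 240, 241, 23
[... 529 characters left out ...]
2, 241, 241, 242, 240, 241, 240, 240, 239, 238, 229, 219, 188, 163, 156, 158, 162, 190, 202, 183, 161, 163, 200, 230, 239, 232, 194, 120, 57, 45, 52, 55, 56, 55, 57, 46, 46, 39, 45, 45, 74, 150, 220, 240, 238, 209, 197, 232, 241, 240, 220, 153, 82, 71, 74, 76]
254 [242, 241, 242, 242, 241, 236, 235, 232, 233, 238, 240, 240, 240, 241, 239, 240, 241, 237, 210, 151, 165, 224, 239, 239, 240, 241, 241, 240, 241, 243, 240, 239, 239, 238, 239, 239, 238, 238, 231, 222, 216, 219, 218, 218, 214, 195, 175, 167, 166, 166, 165, 168, 168, 165, 164, 167, 168, 176, 224, 238, 241, 239, 208, 126, 55, 43, 47, 44, 45, 51, 50, 58, 64, 77, 90, 115, 151, 192, 209, 191, 177, 221, 239, 240, 236, 181, 92, 69, 72, 75]
```

```bash
python3 - <<'E'
from h import *
import pickle
w,t=pickle.load(open("p3.pkl","rb"))
for u in [(250.1,160),(249.35,170)]: print(onz(t,u,.026))
print(onz(t,(250,138.2),.05),onz(t,(250,200.2),.05))
for p in [[.6315,.126,.026],[.629,.127,.026]]:
    p=np.array(p);d=np.array([np.cos(.087),-np.sin(.087),0]);print(proj(t,np.array([p+d*k for k in(-.0683,0,.0683)])))
E
```

```text
[0.64234154 0.12730555 0.026     ]
[0.61460236 0.12894771 0.026     ]
[0.6981502  0.12494481 0.05      ] [0.5295554  0.12240313 0.05      ]
[[247.97608625 188.53448657]
 [250.51522665 163.90516225]
 [253.03432778 139.4979449 ]]
[[247.59677148 189.4430797 ]
 [250.13791431 164.80568889]
 [252.65902072 140.39040381]]
```

Emit:
{"method": "servo_tool", "body": {
  "steps": [
    {"dx":-0.04,"dy":-0.2,"dz":0,"wx":0,"wy":0,"wz":0},
    {"dx":-0.08,"dy":-0.4,"dz":0,"wx":0,"wy":0,"wz":0},
    {"dx":-0.12,"dy":-0.6,"dz":0,"wx":0,"wy":0,"wz":0},
    {"dx":-0.16,"dy":-0.8,"dz":0,"wx":0,"wy":0,"wz":0},
    {"dx":-0.2,"dy":-1.0,"dz":0,"wx":0,"wy":0,"wz":0}
  ]
}}

```text
time_s: 7.12
eef_pos: [0.5267, 0.0379, 0.2984]
eef_rot: [-0.0, 0.99, -0.138, 0.0]
wrist_force: [0.6, 1.0, 0.4]
opening: 0.997
grasp_force: 0.0
```

Emit:
{"method": "servo_tool", "body": {
  "steps": [
    {"dx":-0.04,"dy":-0.2,"dz":0,"wx":0,"wy":0,"wz":0},
    {"dx":-0.08,"dy":-0.4,"dz":0,"wx":0,"wy":0,"wz":0},
    {"dx":-0.12,"dy":-0.6,"dz":0,"wx":0,"wy":0,"wz":0},
    {"dx":-0.16,"dy":-0.8,"dz":0,"wx":0,"wy":0,"wz":0},
    {"dx":-0.2,"dy":-1.0,"dz":0,"wx":0,"wy":0,"wz":0}
  ]
}}

```text
time_s: 7.53
eef_pos: [0.5069, -0.0623, 0.2984]
eef_rot: [-0.0, 0.99, -0.138, 0.0]
wrist_force: [0.4, -0.4, 0.7]
opening: 0.999
grasp_force: 0.0
```

Emit:
{"method": "servo_tool", "body": {
  "steps": [
    {"dx":-0.1,"dy":-0.2,"dz":0,"wx":0,"wy":0,"wz":0},
    {"dx":-0.2,"dy":-0.4,"dz":0,"wx":0,"wy":0,"wz":0},
    {"dx":-0.3,"dy":-0.6,"dz":0,"wx":0,"wy":0,"wz":0},
    {"dx":-0.4,"dy":-0.8,"dz":0,"wx":0,"wy":0,"wz":0},
    {"dx":-0.5,"dy":-1.0,"dz":0,"wx":0,"wy":0,"wz":0}
  ]
}}

```text
time_s: 7.95
eef_pos: [0.4569, -0.1624, 0.2985]
eef_rot: [-0.0, 0.99, -0.138, 0.0]
wrist_force: [0.3, 0.2, 0.5]
opening: 0.997
grasp_force: 0.0
```

Emit:
{"method": "servo_tool", "body": {
  "steps": [
    {"dx":0,"dy":-0.2,"dz":0,"wx":0,"wy":0,"wz":0},
    {"dx":0,"dy":-0.4,"dz":0,"wx":0,"wy":0,"wz":0},
    {"dx":0,"dy":-0.6,"dz":0,"wx":0,"wy":0,"wz":0},
    {"dx":0,"dy":-0.8,"dz":0,"wx":0,"wy":0,"wz":0},
    {"dx":0,"dy":-1.0,"dz":0,"wx":0,"wy":0,"wz":0}
  ]
}}

```text
time_s: 8.37
eef_pos: [0.4576, -0.2626, 0.2985]
eef_rot: [-0.0, 0.99, -0.138, 0.0]
wrist_force: [0.5, 0.5, 0.6]
opening: 0.999
grasp_force: 0.0
```

Emit:
{"method": "servo_tool", "body": {
  "steps": [
    {"dx":0,"dy":-0.2,"dz":0,"wx":0,"wy":0,"wz":0},
    {"dx":0,"dy":-0.4,"dz":0,"wx":0,"wy":0,"wz":0},
    {"dx":0,"dy":-0.6,"dz":0,"wx":0,"wy":0,"wz":0},
    {"dx":0,"dy":-0.6,"dz":0,"wx":0,"wy":0,"wz":0},
    {"dx":0,"dy":-0.6,"dz":0,"wx":0,"wy":0,"wz":0}
  ]
}}

```text
time_s: 8.78
eef_pos: [0.4574, -0.3224, 0.298]
eef_rot: [-0.0, 0.99, -0.139, -0.0]
wrist_force: [-0.4, -0.3, -0.3]
opening: 1.003
grasp_force: 0.0
```

```bash
python3 - <<'E'
from h import *
import pickle
o=ctrl.get_obs(); print(o["eef_pos"],o["eef_rot"],o["q"],o["time_s"])
w=cam("wrist");t=cam("top");pickle.dump((w,t),open("p4.pkl","wb"))
p=proj(w,[[.4876,-.329,.134],[.4876,-.329,.071]]);print(p)
u,v=p[0].astype(int); x0,y0=max(u-80,0),max(v-75,0);k=4
im=cv2.resize(w["frame"][y0:y0+150,x0:x0+180],None,fx=k,fy=k,interpolation=cv2.INTER_CUBIC)
for i in range(0,im.shape[1],k*20): cv2.putText(im,str(x0+i//k),(i,10),0,.4,(255,0,0),1); im[::4,i]=(255,0,0)
for i in range(0,im.shape[0],k*20): cv2.putText(im,str(y0+i//k),(0,i+10),0,.4,(255,0,0),1); im[i,::4]=(255,0,0)
cv2.imwrite("pics/w4.png",cv2.cvtColor(im,cv2.COLOR_RGB2BGR))
E
```

```text
[ 0.45736196 -0.32240648  0.29795889] [-4.51463659e-04  9.90235973e-01 -1.39400458e-01 -1.60906868e-04] [-8.26415861e-01  9.79588798e-02  1.56530290e+00  4.96444012e-04
  1.47915213e+00  1.02404673e+00] 8.7833
[[318.66791641 147.86345919]
 [319.16312865 138.98157692]]
```

View pics/w4.png

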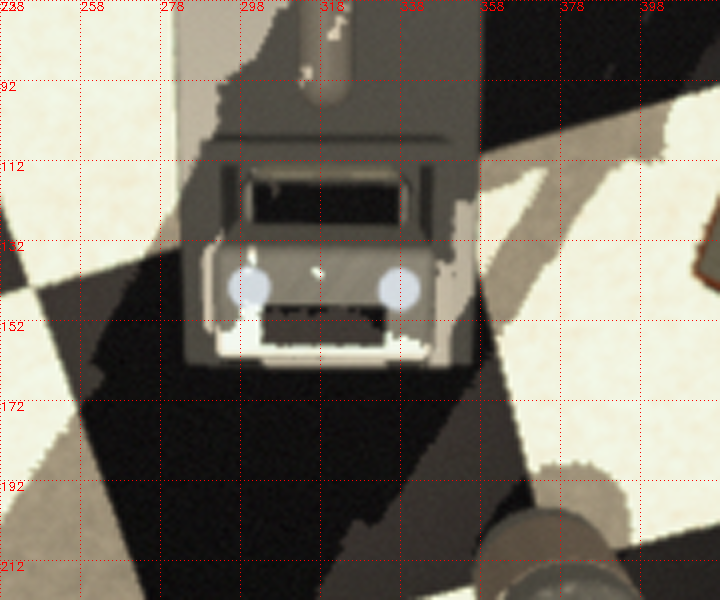

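The wrist crop shows the grey car's nose face from u 291 to 346 and v 133 to 160, with its middle at (318.5,147). It is square to the gripper, and the handle is above it at (318,85). I go straight down to grip.

Emit:
{"method": "servo_tool", "body": {
  "steps": [
    {"dx":0.15,"dy":-0.03,"dz":0,"wx":0,"wy":0,"wz":0},
    {"dx":0.31,"dy":-0.07,"dz":-0.05,"wx":0,"wy":0,"wz":0},
    {"dx":0.31,"dy":-0.07,"dz":-0.3,"wx":0,"wy":0,"wz":0},
    {"dx":0.31,"dy":-0.07,"dz":-0.6,"wx":0,"wy":0,"wz":0},
    {"dx":0.31,"dy":-0.07,"dz":-0.9,"wx":0,"wy":0,"wz":0}
  ]
}}

```text
time_s: 9.3
eef_pos: [0.489, -0.3284, 0.2083]
eef_rot: [0.001, 0.99, -0.138, 0.001]
wrist_force: [0.5, -0.3, -0.6]
opening: 1.0
grasp_force: 0.0
```

Emit:
{"method": "servo_tool", "body": {
  "steps": [
    {"dx":0,"dy":0,"dz":-0.2,"wx":0,"wy":0,"wz":0},
    {"dx":0,"dy":0,"dz":-0.4,"wx":0,"wy":0,"wz":0},
    {"dx":0,"dy":0,"dz":-0.6,"wx":0,"wy":0,"wz":0},
    {"dx":0,"dy":0,"dz":-0.8,"wx":0,"wy":0,"wz":0},
    {"dx":0,"dy":0,"dz":-0.9,"wx":0,"wy":0,"wz":0}
  ]
}}

```text
time_s: 9.72
eef_pos: [0.4873, -0.3272, 0.1159]
eef_rot: [-0.001, 0.99, -0.139, -0.001]
wrist_force: [0.4, 0.6, -0.0]
opening: 1.0
grasp_force: 0.0
```

Emit:
{"method": "servo_tool", "body": {
  "steps": [
    {"dx":0,"dy":0,"dz":-0.15,"wx":0,"wy":0,"wz":0},
    {"dx":0,"dy":0,"dz":-0.27,"wx":0,"wy":0,"wz":0},
    {"dx":0,"dy":0,"dz":-0.27,"wx":0,"wy":0,"wz":0},
    {"dx":0,"dy":0,"dz":-0.27,"wx":0,"wy":0,"wz":0},
    {"dx":0,"dy":0,"dz":-0.27,"wx":0,"wy":0,"wz":0}
  ]
}}

```text
time_s: 10.13
eef_pos: [0.4885, -0.3298, 0.0923]
eef_rot: [0.0, 0.99, -0.139, 0.001]
wrist_force: [0.6, -0.8, -0.2]
opening: 1.0
grasp_force: 0.0
```

Emit:
{"method": "servo_tool", "body": {
  "steps": [
    {"dx":0,"dy":0,"dz":0,"wx":0,"wy":0,"wz":0},
    {"dx":0,"dy":0,"dz":0,"wx":0,"wy":0,"wz":0},
    {"dx":0,"dy":0,"dz":0,"wx":0,"wy":0,"wz":0},
    {"dx":0,"dy":0,"dz":0,"wx":0,"wy":0,"wz":0},
    {"dx":0,"dy":0,"dz":0,"wx":0,"wy":0,"wz":0}
  ],
  "jaw": 0.3
}}

```text
time_s: 10.55
eef_pos: [0.4884, -0.3298, 0.0924]
eef_rot: [0.0, 0.99, -0.14, 0.001]
wrist_force: [-0.6, 2.1, 5.2]
opening: 0.627
grasp_force: 62.7
```

Emit:
{"method": "servo_tool", "body": {
  "steps": [
    {"dx":0,"dy":0,"dz":0.08,"wx":0,"wy":0,"wz":0},
    {"dx":0,"dy":0,"dz":0.2,"wx":0,"wy":0,"wz":0},
    {"dx":0,"dy":0,"dz":0.35,"wx":0,"wy":0,"wz":0},
    {"dx":0,"dy":0,"dz":0.5,"wx":0,"wy":0,"wz":0},
    {"dx":0,"dy":0,"dz":0.65,"wx":0,"wy":0,"wz":0}
  ]
}}

```text
time_s: 10.97
eef_pos: [0.4877, -0.3296, 0.1576]
eef_rot: [0.0, 0.99, -0.14, -0.0]
wrist_force: [-0.8, -0.6, -1.8]
opening: 0.627
grasp_force: 63.1
```

Emit:
{"method": "servo_tool", "body": {
  "steps": [
    {"dx":0,"dy":0,"dz":0.15,"wx":0,"wy":0,"wz":0},
    {"dx":0,"dy":0,"dz":0.3,"wx":0,"wy":0,"wz":0},
    {"dx":0,"dy":0,"dz":0.42,"wx":0,"wy":0,"wz":0},
    {"dx":0,"dy":0,"dz":0.5,"wx":0,"wy":0,"wz":0},
    {"dx":0,"dy":0,"dz":0.5,"wx":0,"wy":0,"wz":0}
  ]
}}

```text
time_s: 11.38
eef_pos: [0.4887, -0.3305, 0.2088]
eef_rot: [0.001, 0.99, -0.14, 0.002]
wrist_force: [1.1, 1.1, -2.3]
opening: 0.628
grasp_force: 63.1
```

```bash
python3 - <<'E'
from h import *
o=ctrl.get_obs(); print(o["eef_pos"],o["eef_rot"],o["q"],o["wrist_force"],o["grasp_force"],o["opening"])
s=cam("side"); print(proj(s,o["eef_pos"]))
b=cv2.resize(s["frame"][90:220,290:430],None,fx=4,fy=4,interpolation=cv2.INTER_CUBIC)
cv2.imwrite("pics/s5.png",cv2.cvtColor(b,cv2.COLOR_RGB2BGR))
E
```

```text
[ 0.4886755  -0.33046651  0.20884046] [ 0.00120377  0.99021784 -0.13951655  0.00151749] [-7.95613249e-01  2.31127026e-01  1.59402739e+00 -6.00100610e-05
  1.31256474e+00  1.05514517e+00] [ 1.11243875  1.07433824 -2.30241851] 63.06753873825073 0.6277331106788175
[[361.23724386 119.98729942]]
```

View pics/s5.png

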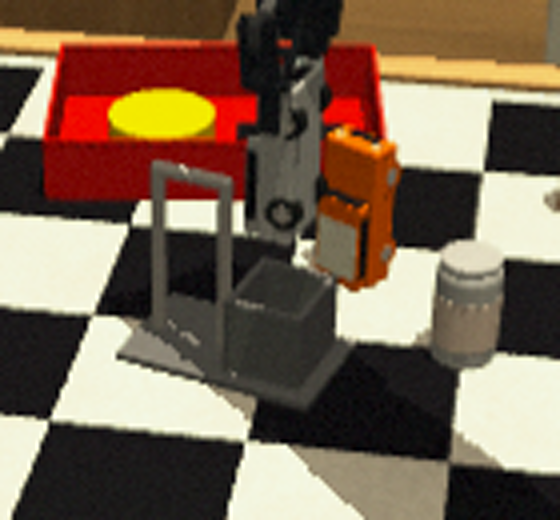

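The car is out of the slot and hangs upright. The orange look-alike at (355,200) was not disturbed. I'll do a quick planar kinematic fit to check that a 50° tilt back towards the robot is reachable for the regrip.

```bash
python3 - <<'E'
import numpy as np
from scipy.optimize import least_squares
D=[([.181,1.607,1.354],[.133,-.559,.231]),([.23467,1.48296,1.42471],[.5929,.1416,.2608]),([.27975,1.44832,1.41306],[.54698,.3066,.25064]),([.10535,1.55527,1.48007],[.54708,.13521,.29897]),([.09796,1.5653,1.47915],[.45736,-.3224,.29796]),([.23113,1.59403,1.31256],[.48868,-.33047,.20884])]
f=lambda p:np.concatenate([[p[0]*np.sin(q[0])+p[1]*np.sin(q[0]+q[1])-np.sqrt(x[0]**2+x[1]**2-p[3]**2), p[0]*np.cos(q[0])+p[1]*np.cos(q[0]+q[1])+p[2]-x[2]] for q,x in D])
s=least_squares(f,[.4,.5,.1,.118]);print(s.x,abs(s.fun).max())
L1,L2,hz,off=s.x
# wrist centre height above TCP = h_base - hz - ... L3 = h - hz ; try L3 guesses
from itertools import product
for L3,tilt in product([.2,.25,.3],[0,50,-40]):
    for (x,y,z) in ([(.42,0,.06)] if tilt>=0 else [(.62,.12,.05)]):
        r=np.sqrt(x*x+y*y-off**2)+L3*np.sin(np.radians(tilt)); zz=z-(hz+L3)+L3*np.cos(np.radians(tilt))
        d=np.hypot(r,zz); c=(d*d-L1**2-L2**2)/(2*L1*L2); q3=np.arccos(c); q2=np.arctan2(r,zz)-np.arctan2(L2*np.sin(q3),L1+L2*c)
        print(L3,tilt,q2.round(2),q3.round(2),"q5",(np.pi+np.radians(tilt)-q2-q3).round(2))
E
```

```text
[ 3.88643447e-01  5.22340369e-01 -3.99782375e-02 -1.18693879e-05] 0.005424183093653889
0.2 0 -0.04 2.2 q5 0.99
0.2 50 0.43 1.81 q5 1.77
0.2 -40 0.26 2.0 q5 0.18
0.25 0 -0.04 2.2 q5 0.99
0.25 50 0.54 1.69 q5 1.78
0.25 -40 0.21 2.09 q5 0.14
0.3 0 -0.04 2.2 q5 0.99
0.3 50 0.65 1.57 q5 1.79
0.3 -40 0.16 2.18 q5 0.1
```

Emit:
{"method": "servo_tool", "body": {
  "steps": [
    {"dx":0,"dy":0.1,"dz":0.05,"wx":0,"wy":0,"wz":0},
    {"dx":-0.03,"dy":0.25,"dz":0.1,"wx":0,"wy":0,"wz":0},
    {"dx":-0.08,"dy":0.45,"dz":0.1,"wx":0,"wy":0,"wz":0},
    {"dx":-0.13,"dy":0.65,"dz":0.1,"wx":0,"wy":0,"wz":0},
    {"dx":-0.19,"dy":0.85,"dz":0.1,"wx":0,"wy":0,"wz":0}
  ]
}}

```text
time_s: 11.85
eef_pos: [0.4681, -0.2427, 0.2153]
eef_rot: [-0.001, 0.99, -0.14, -0.001]
wrist_force: [0.2, 0.3, -2.8]
opening: 0.624
grasp_force: 63.3
```

Emit:
{"method": "servo_tool", "body": {
  "steps": [
    {"dx":-0.05,"dy":0.2,"dz":0,"wx":0,"wy":0,"wz":0},
    {"dx":-0.1,"dy":0.4,"dz":0,"wx":0,"wy":0,"wz":0},
    {"dx":-0.15,"dy":0.6,"dz":0,"wx":0,"wy":0,"wz":0},
    {"dx":-0.2,"dy":0.8,"dz":0,"wx":0,"wy":0,"wz":0},
    {"dx":-0.25,"dy":1.0,"dz":0,"wx":0,"wy":0,"wz":0}
  ]
}}

```text
time_s: 12.27
eef_pos: [0.4427, -0.1426, 0.2153]
eef_rot: [-0.001, 0.99, -0.139, -0.001]
wrist_force: [0.5, -0.5, -2.5]
opening: 0.625
grasp_force: 63.3
```

Emit:
{"method": "servo_tool", "body": {
  "steps": [
    {"dx":-0.05,"dy":0.2,"dz":0,"wx":0,"wy":0,"wz":0},
    {"dx":-0.1,"dy":0.4,"dz":0,"wx":0,"wy":0,"wz":0},
    {"dx":-0.15,"dy":0.6,"dz":0,"wx":0,"wy":0,"wz":0},
    {"dx":-0.2,"dy":0.8,"dz":0,"wx":0,"wy":0,"wz":0},
    {"dx":-0.25,"dy":1.0,"dz":0,"wx":0,"wy":0,"wz":0}
  ]
}}

```text
time_s: 12.68
eef_pos: [0.4176, -0.0429, 0.2154]
eef_rot: [-0.0, 0.99, -0.14, -0.001]
wrist_force: [-0.0, 0.1, -2.0]
opening: 0.624
grasp_force: 63.3
```

Emit:
{"method": "servo_tool", "body": {
  "steps": [
    {"dx":0,"dy":0.15,"dz":0,"wx":0,"wy":0,"wz":0},
    {"dx":0,"dy":0.3,"dz":-0.1,"wx":0,"wy":0,"wz":0},
    {"dx":0,"dy":0.4,"dz":-0.3,"wx":0,"wy":0,"wz":0},
    {"dx":0,"dy":0.45,"dz":-0.5,"wx":0,"wy":0,"wz":0},
    {"dx":0,"dy":0.45,"dz":-0.7,"wx":0,"wy":0,"wz":0}
  ]
}}

```text
time_s: 13.1
eef_pos: [0.4178, 0.0022, 0.145]
eef_rot: [-0.0, 0.99, -0.139, -0.001]
wrist_force: [-0.5, -0.7, -1.5]
opening: 0.625
grasp_force: 63.3
```

Emit:
{"method": "servo_tool", "body": {
  "steps": [
    {"dx":0,"dy":0,"dz":-0.15,"wx":0,"wy":0,"wz":0},
    {"dx":0,"dy":0,"dz":-0.3,"wx":0,"wy":0,"wz":0},
    {"dx":0,"dy":0,"dz":-0.42,"wx":0,"wy":0,"wz":0},
    {"dx":0,"dy":0,"dz":-0.5,"wx":0,"wy":0,"wz":0},
    {"dx":0,"dy":0,"dz":-0.56,"wx":0,"wy":0,"wz":0}
  ]
}}

```text
time_s: 13.52
eef_pos: [0.4177, 0.0011, 0.089]
eef_rot: [-0.0, 0.99, -0.139, -0.001]
wrist_force: [0.5, -0.0, -1.4]
opening: 0.624
grasp_force: 63.3
```

Emit:
{"method": "servo_tool", "body": {
  "steps": [
    {"dx":0,"dy":0,"dz":-0.01,"wx":0,"wy":0,"wz":0},
    {"dx":0,"dy":0,"dz":-0.02,"wx":0,"wy":0,"wz":0},
    {"dx":0,"dy":0,"dz":-0.03,"wx":0,"wy":0,"wz":0},
    {"dx":0,"dy":0,"dz":-0.03,"wx":0,"wy":0,"wz":0},
    {"dx":0,"dy":0,"dz":-0.03,"wx":0,"wy":0,"wz":0}
  ]
}}

```text
time_s: 13.93
eef_pos: [0.4193, 0.0003, 0.0878]
eef_rot: [0.0, 0.99, -0.14, 0.001]
wrist_force: [0.1, -1.4, -2.5]
opening: 0.627
grasp_force: 63.3
```

Emit:
{"method": "servo_tool", "body": {
  "steps": [
    {"dx":0,"dy":0,"dz":-0.005,"wx":0,"wy":0,"wz":0},
    {"dx":0,"dy":0,"dz":-0.01,"wx":0,"wy":0,"wz":0},
    {"dx":0,"dy":0,"dz":-0.015,"wx":0,"wy":0,"wz":0},
    {"dx":0,"dy":0,"dz":-0.015,"wx":0,"wy":0,"wz":0},
    {"dx":0,"dy":0,"dz":-0.015,"wx":0,"wy":0,"wz":0}
  ]
}}

```text
time_s: 14.35
eef_pos: [0.4188, 0.0004, 0.0858]
eef_rot: [-0.0, 0.99, -0.14, -0.0]
wrist_force: [0.1, -0.8, -1.6]
opening: 0.624
grasp_force: 63.3
```

```bash
python3 - <<'E'
from h import *
o=ctrl.get_obs(); print(o["eef_pos"],o["wrist_force"],o["q"])
E
```

```text
[4.18836834e-01 4.17544624e-04 8.57688427e-02] [ 0.12346333 -0.81933949 -1.64332763] [-2.84101251e-01  2.82066624e-02  2.10520794e+00 -5.14730695e-06
  1.00823451e+00  1.56666473e+00]
```

Emit:
{"method": "servo_tool", "body": {
  "steps": [
    {"dx":0,"dy":0,"dz":-0.005,"wx":0,"wy":0,"wz":0},
    {"dx":0,"dy":0,"dz":-0.01,"wx":0,"wy":0,"wz":0},
    {"dx":0,"dy":0,"dz":-0.015,"wx":0,"wy":0,"wz":0},
    {"dx":0,"dy":0,"dz":-0.015,"wx":0,"wy":0,"wz":0},
    {"dx":0,"dy":0,"dz":-0.015,"wx":0,"wy":0,"wz":0}
  ]
}}

```text
time_s: 14.77
eef_pos: [0.419, 0.0004, 0.0844]
eef_rot: [-0.0, 0.99, -0.14, 0.0]
wrist_force: [-0.2, -0.2, 0.1]
opening: 0.624
grasp_force: 63.5
```

It is in contact with the table. I release, rise and turn the tool half round in the air.

Emit:
{"method": "servo_tool", "body": {
  "steps": [
    {"dx":0,"dy":0,"dz":0,"wx":0,"wy":0,"wz":0},
    {"dx":0,"dy":0,"dz":0,"wx":0,"wy":0,"wz":0},
    {"dx":0,"dy":0,"dz":0,"wx":0,"wy":0,"wz":0},
    {"dx":0,"dy":0,"dz":0,"wx":0,"wy":0,"wz":0},
    {"dx":0,"dy":0,"dz":0,"wx":0,"wy":0,"wz":0}
  ],
  "jaw": 0.95
}}

```text
time_s: 15.18
eef_pos: [0.4189, 0.0004, 0.0843]
eef_rot: [-0.0, 0.99, -0.14, 0.0]
wrist_force: [0.3, -0.5, -0.1]
opening: 0.95
grasp_force: 0.0
```

Emit:
{"method": "servo_tool", "body": {
  "steps": [
    {"dx":0,"dy":0,"dz":0.1,"wx":0,"wy":0,"wz":0},
    {"dx":0,"dy":0,"dz":0.25,"wx":0,"wy":0,"wz":0},
    {"dx":0,"dy":0,"dz":0.5,"wx":0,"wy":0,"wz":0},
    {"dx":0,"dy":0,"dz":0.75,"wx":0,"wy":0,"wz":0},
    {"dx":0,"dy":0,"dz":1.0,"wx":0,"wy":0,"wz":0}
  ]
}}

```text
time_s: 15.6
eef_pos: [0.4185, 0.0005, 0.1852]
eef_rot: [-0.0, 0.99, -0.139, -0.0]
wrist_force: [0.2, -0.0, -0.2]
opening: 0.949
grasp_force: 0.0
```

Emit:
{"method": "servo_tool", "body": {
  "steps": [
    {"dx":0.1,"dy":0,"dz":0.1,"wx":0,"wy":0,"wz":0.038},
    {"dx":0.3,"dy":0,"dz":0.3,"wx":0,"wy":0,"wz":0.076},
    {"dx":0.5,"dy":0,"dz":0.5,"wx":0,"wy":0,"wz":0.114},
    {"dx":0.7,"dy":0,"dz":0.6,"wx":0,"wy":0,"wz":0.152},
    {"dx":0.8,"dy":-0.2,"dz":0.6,"wx":0,"wy":0,"wz":0.19}
  ]
}}

```text
time_s: 16.02
eef_pos: [0.5021, -0.0182, 0.2475]
eef_rot: [0.001, 0.987, 0.162, 0.003]
wrist_force: [0.9, -0.6, 0.2]
opening: 0.949
grasp_force: 0.0
```

```bash
python3 - <<'E'
from h import *
o=ctrl.get_obs(); print(o["eef_pos"],o["eef_rot"],o["q"],o["time_s"])
t=cam("top");s=cam("side")
B=np.array([.4219,-.0005]);u=np.array([.963,-.269]);n=np.array([.269,.963])
box=np.array([[*(B+a*u+b*n),z] for z in(0,.126) for a in(-.017,.011) for b in(-.027,.027)])
for c,nm in((t,"t6"),(s,"s6")):
    save(c,nm+".png");p=proj(c,box);print(nm,p.round(0).tolist())
a=s["frame"];p=proj(s,box);x0,y0=(p.min(0)-25).astype(int);x1,y1=(p.max(0)+25).astype(int)
A=cv2.resize(a[y0:y1,x0:x1],(400,int(400*(y1-y0)/(x1-x0))));a=t["frame"];p=proj(t,box);x0,y0=(p.min(0)-25).astype(int);x1,y1=(p.max(0)+25).astype(int)
C=cv2.resize(a[y0:y1,x0:x1],(390,int(390*(y1-y0)/(x1-x0))));h=min(600,max(len(A),len(C)));im=np.zeros((h,800,3),np.uint8);im[:min(h,len(A)),:400]=A[:h];im[:min(h,len(C)),410:]=C[:h]
cv2.imwrite("pics/x6.png",cv2.cvtColor(im,cv2.COLOR_RGB2BGR))
E
```

```text
[ 0.5021097  -0.01817142  0.24747918] [5.37243584e-04 9.86784162e-01 1.62011815e-01 2.98336218e-03] [-2.73845529e-01 -2.53803815e-03  1.77172217e+00  1.58213559e-03
  1.36654735e+00  9.71174796e-01] 16.0167
t6 [[304.0, 249.0], [285.0, 244.0], [307.0, 239.0], [288.0, 234.0], [303.0, 250.0], [282.0, 244.0], [306.0, 239.0], [285.0, 234.0]]
s6 [[377.0, 249.0], [369.0, 262.0], [367.0, 246.0], [359.0, 259.0], [380.0, 211.0], [371.0, 223.0], [369.0, 208.0], [360.0, 220.0]]
```

View pics/x6.png

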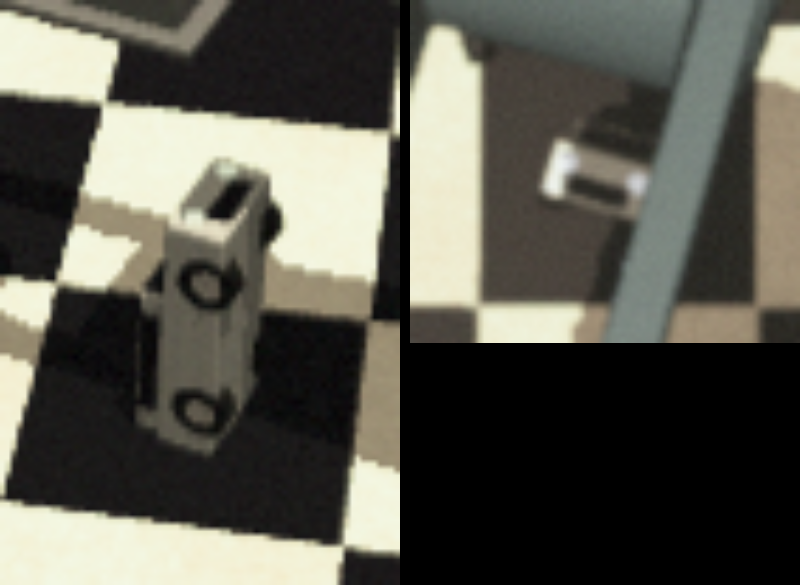

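The car stands upright on its tail, roof outward, exactly where expected. I finish the half turn, then tilt the tool back towards the robot.

Emit:
{"method": "servo_tool", "body": {
  "steps": [
    {"dx":0,"dy":0,"dz":0,"wx":0,"wy":0,"wz":0.038},
    {"dx":0,"dy":0,"dz":0,"wx":0,"wy":0,"wz":0.076},
    {"dx":0,"dy":0,"dz":0,"wx":0,"wy":0,"wz":0.114},
    {"dx":0,"dy":0,"dz":0,"wx":0,"wy":0,"wz":0.152},
    {"dx":0,"dy":0,"dz":0,"wx":0,"wy":0,"wz":0.19}
  ],
  "jaw": 1.0
}}

```text
time_s: 16.53
eef_pos: [0.4981, -0.0192, 0.2437]
eef_rot: [-0.0, 0.897, 0.443, -0.0]
wrist_force: [0.1, 0.2, 0.2]
opening: 0.997
grasp_force: 0.0
```

Emit:
{"method": "servo_tool", "body": {
  "steps": [
    {"dx":0,"dy":0,"dz":0,"wx":0,"wy":0,"wz":0.038},
    {"dx":0,"dy":0,"dz":0,"wx":0,"wy":0,"wz":0.076},
    {"dx":0,"dy":0,"dz":0,"wx":0,"wy":0,"wz":0.114},
    {"dx":0,"dy":0,"dz":0,"wx":0,"wy":0,"wz":0.152},
    {"dx":0,"dy":0,"dz":0,"wx":0,"wy":0,"wz":0.19}
  ]
}}

```text
time_s: 16.95
eef_pos: [0.4981, -0.0192, 0.2438]
eef_rot: [-0.001, 0.727, 0.687, -0.0]
wrist_force: [0.1, 0.5, 0.2]
opening: 1.002
grasp_force: 0.0
```

Emit:
{"method": "servo_tool", "body": {
  "steps": [
    {"dx":0,"dy":0,"dz":0,"wx":0,"wy":0,"wz":0.038},
    {"dx":0,"dy":0,"dz":0,"wx":0,"wy":0,"wz":0.076},
    {"dx":0,"dy":0,"dz":0,"wx":0,"wy":0,"wz":0.114},
    {"dx":0,"dy":0,"dz":0,"wx":0,"wy":0,"wz":0.152},
    {"dx":0,"dy":0,"dz":0,"wx":0,"wy":0,"wz":0.19}
  ]
}}

```text
time_s: 17.37
eef_pos: [0.4981, -0.0192, 0.2438]
eef_rot: [-0.001, 0.493, 0.87, -0.0]
wrist_force: [-0.1, -0.3, -0.2]
opening: 0.999
grasp_force: 0.0
```

Emit:
{"method": "servo_tool", "body": {
  "steps": [
    {"dx":0,"dy":0,"dz":0,"wx":0,"wy":0,"wz":0.038},
    {"dx":0,"dy":0,"dz":0,"wx":0,"wy":0,"wz":0.076},
    {"dx":0,"dy":0,"dz":0,"wx":0,"wy":0,"wz":0.114},
    {"dx":0,"dy":0,"dz":0,"wx":0,"wy":0,"wz":0.152},
    {"dx":0,"dy":0,"dz":0,"wx":0,"wy":0,"wz":0.19}
  ]
}}

```text
time_s: 17.78
eef_pos: [0.4981, -0.0192, 0.2438]
eef_rot: [-0.001, 0.215, 0.977, 0.0]
wrist_force: [0.3, -0.4, 0.4]
opening: 1.0
grasp_force: 0.0
```

Emit:
{"method": "servo_tool", "body": {
  "steps": [
    {"dx":0,"dy":0,"dz":0,"wx":0,"wy":0,"wz":0.038},
    {"dx":0,"dy":0,"dz":0,"wx":0,"wy":0,"wz":0.05},
    {"dx":0,"dy":0,"dz":0,"wx":0,"wy":0,"wz":0.05},
    {"dx":0,"dy":0,"dz":0,"wx":0,"wy":0,"wz":0.05},
    {"dx":0,"dy":0,"dz":0,"wx":0,"wy":0,"wz":0.05}
  ]
}}

```text
time_s: 18.2
eef_pos: [0.4985, -0.0194, 0.2441]
eef_rot: [-0.0, 0.141, 0.99, 0.0]
wrist_force: [0.6, -0.6, 0.3]
opening: 0.998
grasp_force: 0.0
```

Emit:
{"method": "servo_tool", "body": {
  "steps": [
    {"dx":0,"dy":0,"dz":0,"wx":0.0097,"wy":0.0347,"wz":0},
    {"dx":0,"dy":0,"dz":0,"wx":0.0194,"wy":0.0694,"wz":0},
    {"dx":0,"dy":0,"dz":0,"wx":0.0291,"wy":0.1041,"wz":0},
    {"dx":0,"dy":0,"dz":0,"wx":0.0388,"wy":0.1388,"wz":0},
    {"dx":0,"dy":0,"dz":0,"wx":0.0485,"wy":0.1735,"wz":0}
  ]
}}

```text
time_s: 18.62
eef_pos: [0.4994, -0.0197, 0.245]
eef_rot: [-0.279, 0.135, 0.95, 0.037]
wrist_force: [0.1, -0.4, 0.7]
opening: 1.002
grasp_force: 0.0
```

```bash
cat > st.py <<'E'
from h import *
from scipy.spatial.transform import Rotation as Ro
o=ctrl.get_obs(); q=o["eef_rot"]; R=Ro.from_quat([q[1],q[2],q[3],q[0]]).as_matrix()
print("pos",np.round(o["eef_pos"],4),"x",R[:,0].round(3),"y",R[:,1].round(3),"z",R[:,2].round(3),"q",np.round(o["q"],3),"F",np.round(o["wrist_force"],1),"g",round(o["grasp_force"],1),"op",round(o["opening"],3),o["time_s"])
E
python3 st.py
```

```text
pos [ 0.4994 -0.0197  0.245 ] x [-0.809  0.236  0.539] y [ 0.277  0.961 -0.005] z [-0.519  0.145 -0.842] q [-0.276  0.415  1.387 -0.002  1.91  -1.565] F [ 0.1 -0.4  0.7] g 0.0 op 1.002 18.6167
```

Emit:
{"method": "servo_tool", "body": {
  "steps": [
    {"dx":0,"dy":0,"dz":0,"wx":0.0097,"wy":0.0347,"wz":0},
    {"dx":0,"dy":0,"dz":0,"wx":0.0194,"wy":0.0694,"wz":0},
    {"dx":0,"dy":0,"dz":0,"wx":0.0291,"wy":0.1041,"wz":0},
    {"dx":0,"dy":0,"dz":0,"wx":0.0388,"wy":0.1388,"wz":0},
    {"dx":0,"dy":0,"dz":0,"wx":0.0485,"wy":0.1735,"wz":0}
  ]
}}

```text
time_s: 19.03
eef_pos: [0.4994, -0.0198, 0.2442]
eef_rot: [-0.533, 0.118, 0.834, 0.071]
wrist_force: [-0.8, -0.2, -0.3]
opening: 1.001
grasp_force: 0.0
```

Emit:
{"method": "servo_tool", "body": {
  "steps": [
    {"dx":0,"dy":0,"dz":-0.15,"wx":0,"wy":0,"wz":0},
    {"dx":0,"dy":0,"dz":-0.3,"wx":0,"wy":0,"wz":0},
    {"dx":0,"dy":0,"dz":-0.5,"wx":0,"wy":0,"wz":0},
    {"dx":0,"dy":0,"dz":-0.7,"wx":0,"wy":0,"wz":0},
    {"dx":0,"dy":0,"dz":-0.9,"wx":0,"wy":0,"wz":0}
  ]
}}

```text
time_s: 19.45
eef_pos: [0.499, -0.0195, 0.1534]
eef_rot: [-0.529, 0.118, 0.837, 0.07]
wrist_force: [-0.3, -0.4, -0.4]
opening: 0.998
grasp_force: 0.0
```

```bash
python3 st.py
```

```text
pos [ 0.499  -0.0195  0.1534] x [-0.412  0.124  0.903] y [ 0.272  0.962 -0.007] z [-0.87   0.243 -0.43 ] q [-0.275  0.9    1.107 -0.004  2.26  -1.566] F [-0.3 -0.4 -0.4] g 0.0 op 0.998 19.45
```

Emit:
{"method": "servo_tool", "body": {
  "steps": [
    {"dx":-0.01,"dy":0,"dz":-0.15,"wx":0,"wy":0,"wz":0},
    {"dx":-0.02,"dy":-0.01,"dz":-0.3,"wx":0,"wy":0,"wz":0},
    {"dx":-0.04,"dy":-0.015,"dz":-0.45,"wx":0,"wy":0,"wz":0},
    {"dx":-0.04,"dy":-0.015,"dz":-0.5,"wx":0,"wy":0,"wz":0},
    {"dx":-0.04,"dy":-0.015,"dz":-0.5,"wx":0,"wy":0,"wz":0}
  ]
}}

```text
time_s: 19.87
eef_pos: [0.4941, -0.021, 0.1031]
eef_rot: [-0.532, 0.118, 0.835, 0.071]
wrist_force: [0.3, 0.3, 0.3]
opening: 1.0
grasp_force: 0.0
```

```bash
python3 st.py
```

```text
pos [ 0.4941 -0.021   0.1031] x [-0.406  0.121  0.906] y [ 0.272  0.962 -0.007] z [-0.872  0.244 -0.423] q [-0.279  0.968  1.108 -0.007  2.199 -1.57 ] F [0.3 0.3 0.3] g 0.0 op 1.0 19.8667
```

Emit:
{"method": "servo_tool", "body": {
  "steps": [
    {"dx":-0.2,"dy":0.057,"dz":-0.096,"wx":0,"wy":0,"wz":0},
    {"dx":-0.4,"dy":0.113,"dz":-0.193,"wx":0,"wy":0,"wz":0},
    {"dx":-0.6,"dy":0.17,"dz":-0.289,"wx":0,"wy":0,"wz":0},
    {"dx":-0.76,"dy":0.215,"dz":-0.366,"wx":0,"wy":0,"wz":0},
    {"dx":-0.865,"dy":0.245,"dz":-0.417,"wx":0,"wy":0,"wz":0}
  ]
}}

```text
time_s: 20.28
eef_pos: [0.4073, 0.0038, 0.0628]
eef_rot: [-0.531, 0.118, 0.836, 0.071]
wrist_force: [-0.8, -0.0, -0.0]
opening: 0.998
grasp_force: 0.0
```

Emit:
{"method": "servo_tool", "body": {
  "steps": [
    {"dx":0,"dy":0,"dz":0,"wx":0,"wy":0,"wz":0},
    {"dx":0,"dy":0,"dz":0,"wx":0,"wy":0,"wz":0},
    {"dx":0,"dy":0,"dz":0,"wx":0,"wy":0,"wz":0},
    {"dx":0,"dy":0,"dz":0,"wx":0,"wy":0,"wz":0},
    {"dx":0,"dy":0,"dz":0,"wx":0,"wy":0,"wz":0}
  ]
}}

```text
time_s: 20.7
eef_pos: [0.4095, 0.003, 0.0629]
eef_rot: [-0.531, 0.118, 0.836, 0.071]
wrist_force: [0.3, 0.5, -0.3]
opening: 1.001
grasp_force: 0.0
```

```bash
python3 st.py; python3 - <<'E'
from h import *
# expected car corners in side view: nose top
s=cam("side");w=cam("wrist")
B=np.array([.4219,-.0005]);u=np.array([.963,-.269]);n=np.array([.269,.963])
print(proj(s,np.array([[*(B+a*u+b*n),.126] for a in(-.017,.011) for b in(-.027,.027)])).round(0).tolist())
f=s["frame"].max(2).astype(int)
for r in (206,210,214,218,222,226): print(r,f[r,350:392:2].tolist())
E
```

```text
pos [0.4095 0.003  0.0629] x [-0.409  0.122  0.904] y [ 0.272  0.962 -0.007] z [-0.871  0.244 -0.427] q [-0.279  0.882  1.378 -0.007  2.012 -1.569] F [ 0.3  0.5 -0.3] g 0.0 op 1.001 20.7
[[380.0, 211.0], [371.0, 223.0], [369.0, 208.0], [360.0, 220.0]]
206 [22, 24, 23, 20, 19, 106, 17, 16, 25, 245, 246, 244, 245, 245, 244, 243, 244, 244, 243, 244, 244]
210 [17, 64, 13, 19, 21, 24, 23, 19, 29, 244, 233, 190, 232, 245, 244, 244, 244, 244, 242, 244, 243]
214 [18, 17, 18, 12, 20, 25, 18, 13, 13, 116, 121, 126, 42, 47, 102, 97, 244, 246, 246, 245, 244]
218 [23, 143, 139, 155, 155, 156, 88, 29, 124, 121, 80, 14, 9, 106, 75, 62, 187, 245, 243, 245, 246]
222 [155, 156, 156, 152, 152, 159, 118, 114, 137, 130, 122, 113, 106, 78, 80, 13, 29, 245, 246, 246, 244]
226 [157, 155, 155, 152, 153, 155, 96, 86, 85, 87, 84, 82, 75, 81, 78, 119, 157, 154, 156, 193, 244]
```

Emit:
{"method": "servo_tool", "body": {
  "steps": [
    {"dx":0,"dy":0,"dz":0,"wx":0,"wy":0,"wz":0},
    {"dx":0,"dy":0,"dz":0,"wx":0,"wy":0,"wz":0},
    {"dx":0,"dy":0,"dz":0,"wx":0,"wy":0,"wz":0},
    {"dx":0,"dy":0,"dz":0,"wx":0,"wy":0,"wz":0},
    {"dx":0,"dy":0,"dz":0,"wx":0,"wy":0,"wz":0}
  ],
  "jaw": 0.3
}}

```text
time_s: 21.22
eef_pos: [0.4084, 0.0035, 0.0627]
eef_rot: [-0.532, 0.118, 0.836, 0.071]
wrist_force: [1.1, 1.3, 1.4]
opening: 0.624
grasp_force: 64.8
```

Emit:
{"method": "servo_tool", "body": {
  "steps": [
    {"dx":0,"dy":0,"dz":0.05,"wx":0,"wy":0,"wz":0},
    {"dx":0,"dy":0,"dz":0.2,"wx":0,"wy":0,"wz":0},
    {"dx":0,"dy":0,"dz":0.4,"wx":0,"wy":0,"wz":0},
    {"dx":0,"dy":0,"dz":0.6,"wx":0,"wy":0,"wz":0},
    {"dx":0,"dy":0,"dz":0.8,"wx":0,"wy":0,"wz":0}
  ]
}}

```text
time_s: 21.63
eef_pos: [0.4081, 0.0034, 0.1432]
eef_rot: [-0.532, 0.118, 0.836, 0.071]
wrist_force: [1.4, -0.4, -1.5]
opening: 0.619
grasp_force: 64.7
```

```bash
python3 st.py
```

```text
pos [0.4081 0.0034 0.1432] x [-0.407  0.122  0.905] y [ 0.272  0.962 -0.007] z [-0.872  0.244 -0.425] q [-0.279  0.749  1.407 -0.007  2.117 -1.57 ] F [ 1.4 -0.4 -1.5] g 64.7 op 0.619 21.6333
```

The second grip is firm. I pitch the car 90° (nose towards the robot) while travelling to the stand.

Emit:
{"method": "servo_tool", "body": {
  "steps": [
    {"dx":0.05,"dy":0.02,"dz":0.15,"wx":-0.009,"wy":-0.0321,"wz":0},
    {"dx":0.15,"dy":0.05,"dz":0.3,"wx":-0.0179,"wy":-0.0642,"wz":0},
    {"dx":0.3,"dy":0.1,"dz":0.45,"wx":-0.0269,"wy":-0.0963,"wz":0},
    {"dx":0.45,"dy":0.2,"dz":0.6,"wx":-0.0359,"wy":-0.1284,"wz":0},
    {"dx":0.6,"dy":0.3,"dz":0.6,"wx":-0.0448,"wy":-0.1605,"wz":0}
  ]
}}

```text
time_s: 22.05
eef_pos: [0.4708, 0.0331, 0.206]
eef_rot: [-0.292, 0.134, 0.946, 0.039]
wrist_force: [-0.6, -0.5, -1.8]
opening: 0.616
grasp_force: 64.7
```

Emit:
{"method": "servo_tool", "body": {
  "steps": [
    {"dx":0.15,"dy":0.1,"dz":0,"wx":-0.009,"wy":-0.0321,"wz":0},
    {"dx":0.3,"dy":0.2,"dz":0,"wx":-0.0179,"wy":-0.0642,"wz":0},
    {"dx":0.45,"dy":0.3,"dz":0,"wx":-0.0269,"wy":-0.0963,"wz":0},
    {"dx":0.6,"dy":0.4,"dz":0,"wx":-0.0359,"wy":-0.1284,"wz":0},
    {"dx":0.75,"dy":0.5,"dz":0,"wx":-0.0448,"wy":-0.1605,"wz":0}
  ]
}}

```text
time_s: 22.47
eef_pos: [0.5441, 0.0838, 0.2034]
eef_rot: [-0.039, 0.139, 0.989, 0.006]
wrist_force: [0.4, -0.3, -2.1]
opening: 0.62
grasp_force: 64.6
```

```bash
python3 st.py
```

```text
pos [0.5441 0.0838 0.2034] x [-0.958  0.275  0.079] y [0.276 0.961 0.   ] z [-0.076  0.022 -0.997] q [-0.073  0.204  1.64   0.017  1.375 -1.367] F [ 0.4 -0.3 -2.1] g 64.6 op 0.62 22.4667
```

Next comes the last third of the pitch, then the yaw of +0.06.

Emit:
{"method": "servo_tool", "body": {
  "steps": [
    {"dx":0.15,"dy":0.08,"dz":0,"wx":-0.009,"wy":-0.0321,"wz":0},
    {"dx":0.3,"dy":0.16,"dz":0,"wx":-0.0179,"wy":-0.0642,"wz":0},
    {"dx":0.45,"dy":0.24,"dz":0,"wx":-0.0269,"wy":-0.0963,"wz":0},
    {"dx":0.6,"dy":0.32,"dz":0,"wx":-0.0359,"wy":-0.1284,"wz":0},
    {"dx":0.75,"dy":0.4,"dz":0,"wx":-0.0448,"wy":-0.1605,"wz":0}
  ]
}}

```text
time_s: 22.88
eef_pos: [0.6185, 0.124, 0.2034]
eef_rot: [0.218, 0.136, 0.966, -0.028]
wrist_force: [-0.3, -0.9, -2.3]
opening: 0.621
grasp_force: 64.6
```

Emit:
{"method": "servo_tool", "body": {
  "steps": [
    {"dx":0,"dy":0,"dz":0,"wx":0,"wy":0,"wz":0.02},
    {"dx":0.05,"dy":0,"dz":0,"wx":0,"wy":0,"wz":0.04},
    {"dx":0.1,"dy":0.02,"dz":0,"wx":0,"wy":0,"wz":0.06},
    {"dx":0.11,"dy":0.02,"dz":0,"wx":0,"wy":0,"wz":0.06},
    {"dx":0.11,"dy":0.02,"dz":0,"wx":0,"wy":0,"wz":0.06}
  ]
}}

```text
time_s: 23.3
eef_pos: [0.6289, 0.1249, 0.2022]
eef_rot: [0.217, 0.046, 0.975, -0.008]
wrist_force: [0.6, -0.1, -2.0]
opening: 0.622
grasp_force: 64.6
```

```bash
python3 st.py
```

```text
pos [0.6289 0.1249 0.2022] x [-0.902  0.086 -0.423] y [0.093 0.996 0.003] z [ 0.422 -0.036 -0.906] q [ 0.037  0.105  1.819 -0.074  0.785 -1.399] F [ 0.6 -0.1 -2. ] g 64.6 op 0.622 23.3
```

Emit:
{"method": "servo_tool", "body": {
  "steps": [
    {"dx":0,"dy":0,"dz":-0.2,"wx":0,"wy":0,"wz":0},
    {"dx":0.01,"dy":0.01,"dz":-0.45,"wx":0,"wy":0,"wz":0},
    {"dx":0.015,"dy":0.015,"dz":-0.7,"wx":0,"wy":0,"wz":0},
    {"dx":0.015,"dy":0.015,"dz":-0.9,"wx":0,"wy":0,"wz":0},
    {"dx":0.015,"dy":0.015,"dz":-1.0,"wx":0,"wy":0,"wz":0}
  ]
}}

```text
time_s: 23.72
eef_pos: [0.6283, 0.1268, 0.0989]
eef_rot: [0.215, 0.045, 0.976, -0.009]
wrist_force: [-0.7, 0.0, -2.5]
opening: 0.62
grasp_force: 64.6
```

Emit:
{"method": "servo_tool", "body": {
  "steps": [
    {"dx":0,"dy":0,"dz":-0.1,"wx":0,"wy":0,"wz":0},
    {"dx":0,"dy":0,"dz":-0.15,"wx":0,"wy":0,"wz":0},
    {"dx":0,"dy":0,"dz":-0.15,"wx":0,"wy":0,"wz":0},
    {"dx":0,"dy":0,"dz":-0.15,"wx":0,"wy":0,"wz":0},
    {"dx":0,"dy":0,"dz":-0.15,"wx":0,"wy":0,"wz":0}
  ]
}}

```text
time_s: 24.13
eef_pos: [0.6319, 0.127, 0.0891]
eef_rot: [0.219, 0.045, 0.975, -0.008]
wrist_force: [0.9, -0.6, -1.2]
opening: 0.621
grasp_force: 64.6
```

```bash
python3 st.py; python3 - <<'E'
from h import *
import pickle
o=ctrl.get_obs();P=np.array(o["eef_pos"])
t=cam("top");w=cam("wrist");pickle.dump((t,w,P),open("p7.pkl","wb"))
X=np.array([.996,-.088]);Y=np.array([.088,.996])
def pt(a,b,h): return [*(P[:2]+a*X+b*Y),P[2]-.0092+h]
# predicted: tail end lower-body corners, tail roof, nose corners
L=[("tailL",.063,.027,.034),("tailR",.063,-.027,.034),("noseL",-.063,.027,.034),("noseR",-.063,-.027,.034)]
for n,a,b,h in L: print(n,proj(t,pt(a,b,h))[0].round(1),proj(w,pt(a,b,h))[0].round(1))
f=t["frame"].astype(int);sat=f.max(2)-f.min(2)
for r in range(136,158,3): print(r,"sat",sat[r,230:275].tolist())
for r in (139,145): print(r,"val",f.max(2)[r,230:275].tolist())
E
```

```text
pos [0.6319 0.127  0.0891] x [-0.901  0.083 -0.427] y [0.09  0.996 0.004] z [ 0.425 -0.035 -0.904] q [ 0.041  0.28   1.88  -0.101  0.546 -1.364] F [ 0.9 -0.6 -1.2] g 64.6 op 0.621 24.1333
tailL [237.4 133.5] [369.6 356. ]
tailR [258.2 135.4] [278.3 356.5]
noseL [232.2 181.8] [411.3 204.8]
noseR [253.2 183.7] [238.2 205.7]
136 sat [22, 21, 24, 24, 23, 47, 91, 83, 44, 29, 22, 20, 19, 17, 20, 19, 18, 21, 24, 27, 28, 30, 30, 29, 37, 56, 78, 97, 104, 103, 107, 104, 106, 102, 101, 104, 108, 86, 71, 83, 99, 88, 35, 16, 15]
139 sat [21, 22, 24, 22, 30, 70, 100, 66, 31, 14, 15, 14, 14, 13, 14, 15, 14, 13, 13, 14, 14, 14, 15, 14, 25, 35, 34, 34, 33, 45, 56, 55, 57, 62, 88, 98, 86, 62, 78, 98, 103, 78, 27, 15, 13]
142 sat [21, 20, 22, 24, 41, 81, 96, 55, 24, 12, 11, 12, 12, 13, 11, 12, 12, 13, 13, 13, 13, 13, 13, 14, 25, 33, 27, 26, 28, 63, 79, 78, 72, 51, 35, 36, 59, 89, 96, 99, 97, 56, 18, 16, 13]
145 sat [54, 54, 54, 51, 67, 92, 85, 38, 14, 12, 12, 13, 11, 10, 10, 11, 11, 10, 11, 12, 12, 11, 12, 13, 23, 24, 32, 33, 29, 60, 80, 78, 71, 46, 30, 38, 83, 93, 93, 100, 95, 41, 17, 14, 15]
148 sat 
[... 500 characters left out ...]
0, 47, 28, 35, 80, 93, 96, 100, 97, 45, 17, 14, 15, 13]
157 sat [95, 95, 92, 78, 52, 29, 29, 14, 12, 12, 11, 10, 10, 11, 11, 11, 10, 8, 9, 8, 8, 7, 11, 24, 21, 33, 32, 47, 72, 78, 75, 62, 38, 31, 41, 86, 93, 92, 101, 93, 40, 14, 14, 16, 13]
139 val [244, 242, 242, 241, 233, 230, 226, 193, 217, 242, 245, 245, 244, 244, 244, 245, 244, 245, 243, 243, 243, 243, 242, 240, 233, 193, 199, 203, 131, 115, 118, 119, 121, 130, 171, 196, 168, 127, 154, 213, 221, 158, 80, 71, 69]
145 val [233, 234, 233, 232, 232, 235, 218, 215, 238, 244, 245, 246, 245, 246, 246, 245, 246, 246, 246, 246, 245, 245, 245, 242, 213, 135, 157, 153, 91, 127, 156, 155, 154, 152, 147, 153, 208, 239, 241, 237, 193, 88, 61, 66, 71]
```

```bash
python3 - <<'E'
from h import *
import pickle
t,w,P=pickle.load(open("p7.pkl","rb"))
X=np.array([.996,-.088]);Y=np.array([.088,.996]);C=np.array([.6305,.1267])
for a in(-.068,-.098):
  for b in(.042,-.042): print("blk",a,b,proj(w,[*(C+a*X+b*Y),.05])[0].round(1))
for b in(.030,-.030): print("strip",proj(w,[*(C-.068*X+b*Y),.026])[0].round(1))
f=w["frame"].astype(int);sat=f.max(2)-f.min(2);val=f.max(2)
v0=int(proj(w,[*(C-.083*X),.05])[0][1])
for r in(v0-6,v0,v0+6):
  print(r,"blk sat",sat[r,170:480:3].tolist())
for r in(202,208,214,222): print(r,"sat",sat[r,220:430:3].tolist()); print("val",val[r,220:430:3].tolist())
for u in(290,325,360): print(u,"col sat",sat[120:225:2,u].tolist()," val",val[120:225:2,u].tolist())
E
```

```text
blk -0.068 0.042 [416.3  93.8]
blk -0.068 -0.042 [228.4  94.7]
blk -0.098 0.042 [431.   21.1]
blk -0.098 -0.042 [213.4  22.1]
strip [381.9  72.4]
strip [262.3  73. ]
53 blk sat [32, 30, 31, 32, 31, 32, 33, 30, 32, 32, 32, 33, 32, 34, 33, 33, 4, 58, 64, 66, 64, 65, 66, 66, 65, 65, 65, 64, 64, 66, 66, 65, 66, 64, 65, 65, 66, 66, 65, 64, 65, 65, 65, 66, 64, 64, 66, 65, 65, 66, 64, 65, 64, 65, 66, 65, 65, 64, 66, 66, 64, 65, 65, 64, 66, 65, 66, 70, 108, 106, 107, 106, 106, 105, 107, 108, 107, 107, 107, 107, 106, 106, 107, 108, 68, 4, 4, 5, 4, 5, 3, 3, 2, 5, 4, 4, 4, 3, 3, 4, 3, 3, 3, 3]
59 blk sat [31, 32, 33, 32, 34, 33, 31, 32, 31, 31, 32, 33, 32, 30, 31, 32, 30, 21, 65, 66, 63, 65, 64, 66, 64, 65, 67, 66, 66, 64, 65, 66, 66, 65, 65, 63, 65, 65, 66, 67, 65, 65, 64, 67, 67, 66, 66, 66, 66, 66, 68, 66, 66, 67, 66, 64, 66, 67, 67, 65, 65, 66, 66, 66, 65, 65, 66, 69, 97, 105, 106, 106, 106, 106, 107, 107, 106, 105, 105, 106, 106, 106, 106, 108, 21, 4, 4, 4, 3, 3, 4, 5, 3, 4, 4, 4, 3, 4, 6, 4, 2, 1, 3, 2]
65 blk sat [32, 33, 33, 31, 32, 30, 33, 33, 31, 32, 32, 33, 33, 32, 30, 32, 30, 12, 58
[... 3561 characters left out ...]
3, 133, 135, 135, 136, 136, 135, 134, 135, 135, 136, 133, 134, 135, 135, 130, 50, 9, 4, 9, 8, 10, 8, 7, 8, 19, 67, 66, 69, 70, 72, 73, 71, 71, 71, 68, 66, 80, 89, 101, 104, 105, 105, 105, 105, 105, 104, 106, 107, 107, 106, 105]
360 col sat [112, 114, 112, 112, 113, 112, 112, 111, 112, 111, 112, 112, 93, 79, 62, 61, 50, 8, 4, 0, 2, 1, 2, 1, 1, 4, 4, 11, 13, 12, 13, 13, 14, 12, 12, 10, 12, 13, 14, 15, 17, 15, 17, 16, 17, 17, 18, 18, 18, 18, 19, 17, 17]  val [225, 226, 224, 226, 226, 224, 223, 224, 223, 224, 224, 225, 178, 145, 117, 115, 102, 43, 15, 16, 13, 10, 8, 10, 11, 9, 27, 81, 92, 90, 90, 95, 89, 72, 67, 68, 69, 73, 82, 94, 103, 102, 104, 101, 100, 103, 102, 100, 101, 101, 104, 102, 100]
```

```bash
python3 - <<'E'
from h import *
import pickle
t,w,P=pickle.load(open("p7.pkl","rb"))
s=cam("side");pickle.dump(s,open("s7.pkl","wb"))
X=np.array([.996,-.088]);Y=np.array([.088,.996])
for a in(.063,-.017,-.063):
  for b in(.027,-.027):
    for h in(.006,.034,.046): print(a,b,h,"side",proj(s,[*(P[:2]+a*X+b*Y),P[2]-.0092+h])[0].round(1),"top",proj(t,[*(P[:2]+a*X+b*Y),P[2]-.0092+h])[0].round(1))
f=s["frame"].astype(int);sat=f.max(2)-f.min(2);val=f.max(2)
# ascii: W wood(sat>60) ; digits brightness for grey
for r in range(226,290):
  print(r,"".join("w" if sat[r,c]>45 else "0123456789"[min(9,val[r,c]//26)] for c in range(225,335)))
E
```

```text
0.063 0.027 0.006 side [242.3 254.2] top [239.2 135.8]
0.063 0.027 0.034 side [240.8 245.2] top [237.4 133.5]
0.063 0.027 0.046 side [240.2 241.2] top [236.6 132.5]
0.063 -0.027 0.006 side [251.6 239.4] top [259.5 137.6]
0.063 -0.027 0.034 side [250.3 230.5] top [258.2 135.4]
0.063 -0.027 0.046 side [249.8 226.6] top [257.6 134.4]
-0.017 0.027 0.006 side [274.4 260.7] top [236.  165.7]
-0.017 0.027 0.034 side [273.4 251.7] top [234.1 164.1]
-0.017 0.027 0.046 side [273.  247.7] top [233.2 163.4]
-0.017 -0.027 0.006 side [282.7 245.4] top [256.4 167.6]
-0.017 -0.027 0.034 side [281.9 236.4] top [255. 166.]
-0.017 -0.027 0.046 side [281.5 232.5] top [254.4 165.3]
-0.063 0.027 0.006 side [293.4 264.6] top [234.1 183.1]
-0.063 0.027 0.034 side [292.7 255.5] top [232.2 181.8]
-0.063 0.027 0.046 side [292.4 251.5] top [231.3 181.3]
-0.063 -0.027 0.006 side [301.1 249. ] top [254.6 184.9]
-0.063 -0.027 0.034 side [300.6 240. ] top [253.2 183.7]
-0.063 -0.027 0.046 side [300.3 236. ] top [252.5 183.2]
226 999999999951111101000222222222221110011011111101111100001000000000000000000000000011100
[... 6568 characters left out ...]
0000255565
284 998wwwwwwwww333333334wwwwwwwwwwwwwwwwwwwwwwww333333334448301011010wwwwwwwwwwwwwwwwwwwwwwwwwwwww100000000455665
285 9999998ww3333333333333wwwwwwwwwwwwwwwwwwwwwwwwwwww333333510111010048wwwwwwwwwwwwwwwwwwwwwwwwwww000000000565655
286 99999998533333333333333wwwwwwwwwwwwwwwwwwwwwwwwwwwwwwww3410010100028888wwwwwwwwwwwwwwwwwwwwwww1000000001466655
287 999999963333333333333333wwwwwwwwwwwwwwwwwwwwwwwwwwwwwwwwww0000000016788wwwwwwwwwwwwwwwwwwwww111000000011133456
288 999999743333333333333333wwwwwwwwwwwwwwwwwwwwwwwwwwwwwwwwww1000000014445wwwwwwwwwwwwwwwwwww21111111111121111124
289 999998533333333333333333wwwwwwwwwwwwwwwwwwwwwwwwwwwwwwwwww000000000www43wwwwwwwwwwww2ww21111111111111111111111
```

```bash
python3 - <<'E'
from h import *
import pickle
t,w,P=pickle.load(open("p7.pkl","rb")); _,t0=pickle.load(open("p3.pkl","rb"))
for nm,T in(("now",t),("empty",t0)):
  f=T["frame"].astype(int);sat=f.max(2)-f.min(2);val=f.max(2)
  print(nm)
  for r in range(122,208): print(r,"".join("abcdefghij"[min(9,val[r,c]//26)] if sat[r,c]>45 else "0123456789"[min(9,val[r,c]//26)] for c in range(224,274)))
E
```

```text
now
122 99999999999999999999999999999999999999999999998422
123 99999999999999999999999999999999999999999999998422
124 99999999999999889999999999999999999999999999998422
125 9999999999999jiijijjjjiiiii89899999999999999998422
126 999999999999jiiiiiiiiiiiiiiijiijjjjjjii99899998422
127 999999999999jjiiiiiiijjjiiiiiiiiijjjjiijiijjjjif32
128 999999999999jjjjjjjjjjjjjiiiijiijjjjjiiiiiijjjihf2
129 999999999999iijjjjjjjjjjjjjjjjjjjjjjjiiiiiiiiijif3
130 999999999999iijjjjjjjjjjjjjjjjjjjjjjjjjjjjjhghiif2
131 999999999999ijjjjjjjjjjjjjjjjjjjjjjjjjjjjjjhfgiif2
132 999999999999jjjjjjjjjjjjjjjjjjjjjjjjjjjjjjjhfgihe2
133 99999999999iijjjjjjjjjjjjjjjjjjjjjjjjjjjjjjhffhg32
134 99999999999jjjjjjjiiiiiijiijjjjjjjjjjjjjjjjhffgf32
135 99999999999iiii99988888jjiiijjiijjjjjjjjjjjhfghg32
136 99999999999iii89999999999999998ihijjiiijjjigfghg32
137 99999999999iii8999999999999999976hhhhghijjiffghg32
138 99999999999iih89999999999999999767fffffhijiffhig32
139 99999999998iih8999999999999999877754eeefghgefiig32
140 99999999999iih89999999999999998777433d33eeeehiif32
141 99999999999iih899999999999999986664effee44egiji
[... 7669 characters left out ...]
jjjjjjjjjjjjjjihf4eeeffggffefffe32268999
196 2122123hjjjjjjjjjjjjjjjjjjiihhffgggffefgfe22268999
197 1111123hjjjjjjjjjjjjjjjjjjjjjihgfgfffefgfe21268999
198 2121123hiiihhhiiiiijjjjjjjjjjjigfffffefgfe21268999
199 2211223hiiiiiihhhhiiihhhhhiiiihfffffeefgfe21268999
200 2211223hjjjjjjjiiiiiiiiiiihhhhggffeeeefgfe21268999
201 1212123hjjjjjjjjjjjjjjjjjjiiiiiiihfffffffd21268999
202 2221223hjjjjjjjjjjjjjjjjjjjjjjjjjiggggggf321268999
203 2122222fhhhhhhiiiijjjjjjjjjjjjjjjiggggggf321268999
204 2212222233334eefgghhhhhhhiiiiijjjigggggff321268999
205 211221222222223333333344effgggghhgffffffe211268999
206 11111122222222222222222223333333333333333211268999
207 11112222222222222222222222222222322222222111258999
```

Numeric check: the car sits about 0.055 rad nose down in the grip and about 1–2 mm off sideways. I correct the pitch and the offset before lowering.

Emit:
{"method": "servo_tool", "body": {
  "steps": [
    {"dx":0,"dy":0.005,"dz":0,"wx":0,"wy":0.006,"wz":0},
    {"dx":0.01,"dy":0.015,"dz":0,"wx":0.001,"wy":0.012,"wz":0},
    {"dx":0.01,"dy":0.015,"dz":0,"wx":0.0017,"wy":0.019,"wz":0},
    {"dx":0.01,"dy":0.015,"dz":0,"wx":0.0017,"wy":0.019,"wz":0},
    {"dx":0.01,"dy":0.015,"dz":0,"wx":0.0017,"wy":0.019,"wz":0}
  ]
}}

```text
time_s: 24.7
eef_pos: [0.6325, 0.1284, 0.0883]
eef_rot: [0.189, 0.045, 0.981, -0.007]
wrist_force: [-0.8, -0.0, -1.8]
opening: 0.618
grasp_force: 64.6
```

```bash
python3 st.py; python3 - <<'E'
from h import *
s=cam("side");P=np.array(ctrl.get_obs()["eef_pos"])
f=s["frame"].astype(int);sat=f.max(2)-f.min(2);val=f.max(2)
for r in range(242,270):
  print(r,"".join("w" if sat[r,c]>45 else "0123456789"[min(9,val[r,c]//26)] for c in range(236,306)))
X=np.array([.996,-.088]);Y=np.array([.088,.996])
for a in(.063,-.063): print(proj(s,[*(P[:2]+a*X+.027*Y),P[2]-.0092+.006])[0])
t=cam("top");f=t["frame"].astype(int);sat=f.max(2)-f.min(2);val=f.max(2)
for r in list(range(131,140))+[145,150,155]: print(r,"".join("abcdefghij"[min(9,val[r,c]//26)] if sat[r,c]>45 else "0123456789"[min(9,val[r,c]//26)] for c in range(224,274)))
E
```

```text
pos [0.6325 0.1284 0.0883] x [-0.925  0.085 -0.371] y [0.091 0.996 0.004] z [ 0.37  -0.03  -0.929] q [ 0.039  0.302  1.833 -0.076  0.63  -1.387] F [-0.8 -0.  -1.8] g 64.6 op 0.618 24.7
242 1101001588899999999999999999999920002234422110001444444444444545899999
243 1000003888899999999999999999999810011122212210003444444444444444599999
244 0111104788888888999999999999999510011111011110024444444444444443399999
245 1110102555645678888898999999998200011111001000144444444444444444499999
246 0111111344412233444567888889896100011111000023444444444444444443489999
247 0010101333310000001223344556783000001010000144444444444444444433489999
248 010111w888832110000000001122331000000000000344444444444444444333379999
249 01110ww778877885333211000000000000000000001444444444444444444322269999
250 11111ww455566777777888423321100010000000002444444444444444444321157777
251 1011www444444445556777777788610001000000003444444444444444443320156655
252 0103www433333344434445556677410000000000024444444444444444443210166656
253 111wwwww44333221223334444445421000000000244444444444444444433200366656
254 01wwwwww433
[... 1200 characters left out ...]
54.95525708]
[293.22927415 265.41160999]
131 999999999999ijjjjjjjjjjjjjjjjjjjjjjjjjjjjjjhfgihe2
132 999999999999ijjjjjjjjjjjjjjjjjjjjjjjjjjjjjjhefhhe2
133 99999999999iijjjjijjjjjjjjjjjjjjjjjjjjjjjjjhffhg32
134 99999999999jjjiiiiijiiiiiiiiiiiijjjjjjjjjjjhffgf32
135 99999999999iiii9999988888iiiiiiiijjjjjjjjjjhfghg32
136 99999999999iii89999999999999998gghijiiiijjigfghg32
137 99999999999jih8999999999999999865fghhggijjiffghg32
138 99999999999iih89999999999999998666fffffijjiffhig32
139 99999999998iih899999999999999986664eeeeghhgegiig32
145 jjijjjiijiiih8999999999999999864443fgggf57ijjjh322
150 jjjjjjjjjjji7899999999999999985553effff55gijjif322
155 jjjjjjjjjjig899999999999999996454fggfgf57ijjjh3222
```

```bash
python3 - <<'E'
from h import *
import pickle
s0=pickle.load(open("s7.pkl","rb")); s1=cam("side"); pickle.dump(s1,open("s8.pkl","wb"))
X=np.array([.996,-.088]);Y=np.array([.088,.996]);P=np.array([.629,.1275,.089])
A=proj(s0,np.array([[*(P[:2]+a*X+.026*Y),P[2]-.0092+.013] for a in(.04,-.033)]));print("level slope",(A[1]-A[0])[1]/(A[1]-A[0])[0],A.tolist())
B=proj(s0,np.array([[*(P[:2]+a*X+.026*Y),P[2]-.0092+.013+d] for a,d in((.04,.0022),(-.033,-.0022))]));print(".06 nose down slope",(B[1]-B[0])[1]/(B[1]-B[0])[0])
for s in(s0,s1):
  g=cv2.resize(cv2.cvtColor(s["frame"],cv2.COLOR_RGB2GRAY),None,fx=8,fy=8,interpolation=cv2.INTER_CUBIC)
  c=[]
  for (u,v) in((253.5,256.5),(282.5,262)):
    for th in(45,):
      m=(g>th).astype(np.uint8);n,l,st,ce=cv2.connectedComponentsWithStats(m,connectivity=4)
      k=l[int((v+.5)*8),int((u+.5)*8)];print(k,st[k].tolist(),(ce[k]/8-.5).round(2))
      c.append(ce[k]/8-.5)
  print("slope",(c[1]-c[0])[1]/(c[1]-c[0])[0])
E
```

```text
level slope 0.2026169477099985 [[252.35345184693858, 253.8510769928049], [282.0626775380956, 259.8706696211746]]
.06 nose down slope 0.24872226197473005
283 [2008, 2031, 47, 41, 1405] [253.37 255.81]
297 [2247, 2079, 45, 40, 1371] [283.17 261.79]
slope 0.20063676401901648
254 [2008, 2041, 47, 44, 1450] [253.36 257.41]
267 [2245, 2081, 45, 40, 1319] [282.94 262.05]
slope 0.15682819628150776
```

The wheel hubs show the car was already level and sits about 5 mm lower in the grip than I assumed. I undo the pitch and check tail clearance in the top view.

Emit:
{"method": "servo_tool", "body": {
  "steps": [
    {"dx":0,"dy":0,"dz":0,"wx":-0.0007,"wy":-0.008,"wz":0},
    {"dx":0,"dy":0,"dz":0,"wx":-0.0017,"wy":-0.019,"wz":0},
    {"dx":0,"dy":0,"dz":-0.05,"wx":-0.0017,"wy":-0.019,"wz":0},
    {"dx":0,"dy":0,"dz":-0.1,"wx":-0.0017,"wy":-0.019,"wz":0},
    {"dx":0,"dy":0,"dz":-0.1,"wx":-0.0017,"wy":-0.019,"wz":0}
  ]
}}

```text
time_s: 25.27
eef_pos: [0.6309, 0.1283, 0.076]
eef_rot: [0.216, 0.044, 0.975, -0.008]
wrist_force: [-0.5, -0.3, -2.3]
opening: 0.618
grasp_force: 64.7
```

```bash
python3 st.py; python3 - <<'E'
from h import *
import pickle
P=np.array(ctrl.get_obs()["eef_pos"]);t=cam("top");w=cam("wrist");s=cam("side");pickle.dump((t,w,s,P),open("p9.pkl","wb"))
f=t["frame"].astype(int);sat=f.max(2)-f.min(2)
print("tail cols sat")
for c in(240,243,246,249): print(c,sat[130:142,c].tolist())
z=P[2]-.014
def edge(a,i0):  # half level crossing falling
    h=(a[0]+a[-1])/2
    for i in range(len(a)-1):
        if a[i]>=h>a[i+1]: return i0+i+(a[i]-h)/(a[i]-a[i+1])
for c in(241,244,247,250):
    v=edge(sat[130:140,c],130); print("tail",c,v,onz(t,(c,v),z+.046).round(4) if v else None)
# cradle far block inner edge per empty view at same cols: compare expected
_,t0=pickle.load(open("p3.pkl","rb")); g=t0["frame"].max(2).astype(int)
for c in(241,244,247,250): 
    k=130+int(np.argmin(g[130:145,c])); print("block inner dark",c,k,onz(t0,(c,k-.7),.05).round(4))
# wrist: nose hood edge & block
X=np.array([.996,-.088]);Y=np.array([.088,.996])
fw=w["frame"].astype(int);sw=fw.max(2)-fw.min(2);vw=fw.max(2)
for u in(290,325): print(u,vw[60:225:3,u].tolist())
for r in (200,206): print(r, "L",[int(x) for x in vw[r,228:252:2]],"R sat",[int(x) for x in sw[r,386:412:2]])
E
```

```text
pos [0.6309 0.1283 0.076 ] x [-0.903  0.083 -0.422] y [0.09  0.996 0.003] z [ 0.421 -0.035 -0.907] q [ 0.044  0.304  1.881 -0.107  0.527 -1.356] F [-0.5 -0.3 -2.3] g 64.7 op 0.618 25.2667
tail cols sat
240 [109, 106, 103, 104, 104, 91, 42, 25, 23, 17, 16, 13]
243 [109, 108, 102, 104, 102, 95, 52, 25, 19, 16, 14, 12]
246 [108, 106, 104, 101, 100, 100, 54, 25, 18, 19, 15, 14]
249 [111, 108, 106, 102, 101, 105, 72, 36, 22, 20, 16, 14]
tail 241 135.59803921568627 [0.6928 0.1398 0.108 ]
tail 244 135.7674418604651 [0.6924 0.132  0.108 ]
tail 247 135.7391304347826 [0.6925 0.1242 0.108 ]
tail 250 136.35365853658536 [0.6909 0.1164 0.108 ]
block inner dark 241 138 [0.7006 0.1494 0.05  ]
block inner dark 244 139 [0.6979 0.1412 0.05  ]
block inner dark 247 139 [0.6979 0.1331 0.05  ]
block inner dark 250 139 [0.6979 0.1249 0.05  ]
290 [122, 120, 124, 125, 123, 125, 119, 118, 117, 116, 116, 114, 112, 112, 112, 110, 109, 114, 134, 134, 133, 135, 135, 133, 134, 134, 135, 134, 134, 135, 135, 103, 14, 6, 7, 13, 7, 7, 65, 68, 69, 71, 70, 71, 73, 75, 92, 108, 110, 107, 107, 107, 107, 107, 108]
325 [120, 120, 124, 126, 126, 122, 120, 118, 117, 116, 115, 116, 114, 113, 112, 111, 109, 122, 139, 137, 139, 139, 140, 138, 139, 139, 137, 138, 139, 138, 141, 94, 6, 6, 5, 8, 11, 5, 68, 70, 71, 70, 71, 70, 71, 73, 92, 107, 105, 106, 104, 105, 105, 105, 107]
200 L [19, 20, 18, 20, 24, 29, 82, 92, 96, 102, 100, 97] R sat [15, 15, 15, 17, 17, 17, 15, 17, 83, 103, 101, 103, 102]
206 L [23, 21, 22, 22, 22, 20, 82, 99, 104, 105, 104, 106] R sat [19, 19, 17, 19, 20, 18, 17, 50, 103, 101, 102, 103, 103]
```

Tail gap to the far block is about 5.5 mm (5 wanted), and the sideways position is good. I lower it.

Emit:
{"method": "servo_tool", "body": {
  "steps": [
    {"dx":0,"dy":0,"dz":-0.06,"wx":0,"wy":0,"wz":0},
    {"dx":0,"dy":0,"dz":-0.12,"wx":0,"wy":0,"wz":0},
    {"dx":0,"dy":0,"dz":-0.18,"wx":0,"wy":0,"wz":0},
    {"dx":0,"dy":0,"dz":-0.24,"wx":0,"wy":0,"wz":0},
    {"dx":0,"dy":0,"dz":-0.28,"wx":0,"wy":0,"wz":0}
  ]
}}

```text
time_s: 25.83
eef_pos: [0.6312, 0.1283, 0.0482]
eef_rot: [0.217, 0.045, 0.975, -0.008]
wrist_force: [-0.2, -0.1, -2.0]
opening: 0.62
grasp_force: 64.7
```

Emit:
{"method": "servo_tool", "body": {
  "steps": [
    {"dx":0,"dy":0,"dz":-0.02,"wx":0,"wy":0,"wz":0},
    {"dx":0,"dy":0,"dz":-0.04,"wx":0,"wy":0,"wz":0},
    {"dx":0,"dy":0,"dz":-0.06,"wx":0,"wy":0,"wz":0},
    {"dx":0,"dy":0,"dz":-0.07,"wx":0,"wy":0,"wz":0},
    {"dx":0,"dy":0,"dz":-0.07,"wx":0,"wy":0,"wz":0}
  ]
}}

```text
time_s: 26.25
eef_pos: [0.6318, 0.1284, 0.0424]
eef_rot: [0.217, 0.044, 0.975, -0.008]
wrist_force: [0.1, -0.9, -1.4]
opening: 0.622
grasp_force: 64.7
```

```bash
python3 st.py
```

```text
pos [0.6318 0.1284 0.0424] x [-0.902  0.083 -0.424] y [0.09  0.996 0.003] z [ 0.423 -0.035 -0.905] q [ 0.044  0.368  1.886 -0.122  0.455 -1.338] F [ 0.1 -0.9 -1.4] g 64.7 op 0.622 26.25
```

Emit:
{"method": "servo_tool", "body": {
  "steps": [
    {"dx":0,"dy":0,"dz":-0.01,"wx":0,"wy":0,"wz":0},
    {"dx":0,"dy":0,"dz":-0.02,"wx":0,"wy":0,"wz":0},
    {"dx":0,"dy":0,"dz":-0.03,"wx":0,"wy":0,"wz":0},
    {"dx":0,"dy":0,"dz":-0.04,"wx":0,"wy":0,"wz":0},
    {"dx":0,"dy":0,"dz":-0.04,"wx":0,"wy":0,"wz":0}
  ]
}}

```text
time_s: 26.67
eef_pos: [0.6317, 0.1284, 0.0384]
eef_rot: [0.217, 0.044, 0.975, -0.008]
wrist_force: [-0.7, -0.0, -2.3]
opening: 0.617
grasp_force: 64.7
```

Emit:
{"method": "servo_tool", "body": {
  "steps": [
    {"dx":0,"dy":0,"dz":-0.01,"wx":0,"wy":0,"wz":0},
    {"dx":0,"dy":0,"dz":-0.02,"wx":0,"wy":0,"wz":0},
    {"dx":0,"dy":0,"dz":-0.02,"wx":0,"wy":0,"wz":0},
    {"dx":0,"dy":0,"dz":-0.02,"wx":0,"wy":0,"wz":0},
    {"dx":0,"dy":0,"dz":-0.02,"wx":0,"wy":0,"wz":0}
  ]
}}

```text
time_s: 27.08
eef_pos: [0.6319, 0.1284, 0.0366]
eef_rot: [0.217, 0.044, 0.975, -0.008]
wrist_force: [-0.7, -0.0, -1.7]
opening: 0.622
grasp_force: 64.7
```

Emit:
{"method": "servo_tool", "body": {
  "steps": [
    {"dx":0,"dy":0,"dz":-0.01,"wx":0,"wy":0,"wz":0},
    {"dx":0,"dy":0,"dz":-0.02,"wx":0,"wy":0,"wz":0},
    {"dx":0,"dy":0,"dz":-0.02,"wx":0,"wy":0,"wz":0},
    {"dx":0,"dy":0,"dz":-0.02,"wx":0,"wy":0,"wz":0},
    {"dx":0,"dy":0,"dz":-0.02,"wx":0,"wy":0,"wz":0}
  ]
}}

```text
time_s: 27.5
eef_pos: [0.6318, 0.1284, 0.0346]
eef_rot: [0.217, 0.044, 0.975, -0.008]
wrist_force: [0.2, -0.7, -1.5]
opening: 0.623
grasp_force: 64.7
```

Emit:
{"method": "servo_tool", "body": {
  "steps": [
    {"dx":0,"dy":0,"dz":-0.005,"wx":0,"wy":0,"wz":0},
    {"dx":0,"dy":0,"dz":-0.01,"wx":0,"wy":0,"wz":0},
    {"dx":0,"dy":0,"dz":-0.015,"wx":0,"wy":0,"wz":0},
    {"dx":0,"dy":0,"dz":-0.015,"wx":0,"wy":0,"wz":0},
    {"dx":0,"dy":0,"dz":-0.015,"wx":0,"wy":0,"wz":0}
  ]
}}

```text
time_s: 27.92
eef_pos: [0.6318, 0.1284, 0.033]
eef_rot: [0.217, 0.044, 0.975, -0.008]
wrist_force: [0.4, -0.1, -2.3]
opening: 0.619
grasp_force: 64.7
```

Emit:
{"method": "servo_tool", "body": {
  "steps": [
    {"dx":0,"dy":0,"dz":-0.005,"wx":0,"wy":0,"wz":0},
    {"dx":0,"dy":0,"dz":-0.01,"wx":0,"wy":0,"wz":0},
    {"dx":0,"dy":0,"dz":-0.015,"wx":0,"wy":0,"wz":0},
    {"dx":0,"dy":0,"dz":-0.015,"wx":0,"wy":0,"wz":0},
    {"dx":0,"dy":0,"dz":-0.015,"wx":0,"wy":0,"wz":0}
  ]
}}

```text
time_s: 28.33
eef_pos: [0.6319, 0.1284, 0.0316]
eef_rot: [0.217, 0.044, 0.975, -0.008]
wrist_force: [-0.6, 0.3, -3.0]
opening: 0.616
grasp_force: 64.8
```

```bash
python3 st.py; python3 - <<'E'
from h import *
import pickle
s=cam("side");P=np.array(ctrl.get_obs()["eef_pos"])
X=np.array([.996,-.088]);Y=np.array([.088,.996])
for z in(.02,.025): print(proj(s,np.array([[*(np.array([.629,.1275])+a*X+.026*Y),z+.013] for a in(.04,-.033)])).round(2).tolist())
f=s["frame"].astype(int);sat=f.max(2)-f.min(2);val=f.max(2)
for r in range(256,292): print(r,"".join("w" if sat[r,c]>45 else "0123456789"[min(9,val[r,c]//26)] for c in range(236,310)))
E
```

```text
pos [0.6319 0.1284 0.0316] x [-0.902  0.083 -0.425] y [0.09  0.996 0.004] z [ 0.423 -0.035 -0.905] q [ 0.044  0.389  1.887 -0.128  0.433 -1.332] F [-0.6  0.3 -3. ] g 64.8 op 0.616 28.3333
[[255.0, 272.35], [283.79, 278.48]]
[[254.78, 270.85], [283.65, 276.97]]
256 1wwwwwwwwwwww8888999999999999999999999410124144442002100499997666655666655
257 wwwwwwwwwwwww8888999999999999999999997111112344430022015577996666666666555
258 wwwwwwwwwwww88899999999999999999999993111112444421121035665776666666665www
259 wwwwwwwwwww88889999999999999999999999412111344433431014555555565566666wwww
260 wwwwwwwwwww88899999999999999999999999511222334421210034444444455556666wwww
261 wwwwwwwwww88888899999999999999999999861112554331000014444444444444566wwwww
262 wwwwwwwwww55667788878999999999999999841012456421100044444444444444466wwwww
263 wwwwwwwwww43444334457888989999999998710012334421100244444444444443365wwwww
264 wwwwwwwwww333320001233356788897999963000112232122014444444444444445wwwwwww
265 wwwwwwwwww788841100000012334457888721000111111111034444444444444434wwwwwww
266 wwwwwwwwww67788885321100000011333441000011110
[... 1304 characters left out ...]
wwwwwwwwwwwwwwwwwwwwwwwww3333333444444441100100112w333wwwwwwwwwwwwww
284 w333333334wwwwwwwwwwwwwwwwwwwwwwww4333333344441100111102wwwwwwwwwwwwwwwwww
285 33333333333wwwwwwwwwwwwwwwwwwwwwwwwwwww3333333111011110488w4wwwwwwwwwwwwww
286 333333333333wwwwwwwwwwwwwwwwwwwwwwwwwwwwwwww3310011100028888wwwwwwwwwwwwww
287 3333333333333wwwwwwwwwwwwwwwwwwwwwwwwwwwwwwwww20000000016788wwwwwwwwwwwwww
288 3333333333333wwwwwwwwwwwwwwwwwwwwwwwwwwwwwwwww30000000014445wwwwwwwwwwwwww
289 3333333333333wwwwwwwwwwwwwwwwwwwwwwwwwwwwwwwwww000000000www43wwwwwwwwwwww2
290 3333333333333wwwwwwwwwwwwwwwwwwwwwwwwwwwwwwwwww000000000wwwwwwwwwwwwww2311
291 33333333333332wwwwwwwwwwwwwwwwwwwwwwwwwwwwwwwww000000000wwwwwwwwwwwww31111
```

Emit:
{"method": "servo_tool", "body": {
  "steps": [
    {"dx":0,"dy":0,"dz":-0.005,"wx":0,"wy":0,"wz":0},
    {"dx":0,"dy":0,"dz":-0.01,"wx":0,"wy":0,"wz":0},
    {"dx":0,"dy":0,"dz":-0.01,"wx":0,"wy":0,"wz":0},
    {"dx":0,"dy":0,"dz":-0.01,"wx":0,"wy":0,"wz":0},
    {"dx":0,"dy":0,"dz":-0.01,"wx":0,"wy":0,"wz":0}
  ]
}}

```text
time_s: 28.8
eef_pos: [0.6322, 0.1284, 0.0314]
eef_rot: [0.218, 0.044, 0.975, -0.008]
wrist_force: [-4.7, -1.1, 5.3]
opening: 0.619
grasp_force: 65.8
```

Emit:
{"method": "servo_tool", "body": {
  "steps": [
    {"dx":0,"dy":0,"dz":-0.005,"wx":0,"wy":0,"wz":0},
    {"dx":0,"dy":0,"dz":-0.01,"wx":0,"wy":0,"wz":0},
    {"dx":0,"dy":0,"dz":-0.01,"wx":0,"wy":0,"wz":0},
    {"dx":0,"dy":0,"dz":-0.01,"wx":0,"wy":0,"wz":0},
    {"dx":0,"dy":0,"dz":-0.01,"wx":0,"wy":0,"wz":0}
  ]
}}

```text
time_s: 29.22
eef_pos: [0.6325, 0.1285, 0.0314]
eef_rot: [0.218, 0.044, 0.975, -0.008]
wrist_force: [-9.0, -0.5, 13.7]
opening: 0.616
grasp_force: 66.9
```

Emit:
{"method": "servo_tool", "body": {
  "steps": [
    {"dx":0,"dy":0,"dz":-0.005,"wx":0,"wy":0,"wz":0},
    {"dx":0,"dy":0,"dz":-0.01,"wx":0,"wy":0,"wz":0},
    {"dx":0,"dy":0,"dz":-0.01,"wx":0,"wy":0,"wz":0},
    {"dx":0,"dy":0,"dz":-0.01,"wx":0,"wy":0,"wz":0},
    {"dx":0,"dy":0,"dz":-0.01,"wx":0,"wy":0,"wz":0}
  ]
}}

```text
time_s: 29.63
eef_pos: [0.6328, 0.1285, 0.0313]
eef_rot: [0.219, 0.044, 0.975, -0.008]
wrist_force: [-15.0, -1.4, 22.9]
opening: 0.62
grasp_force: 68.1
```

Floor contact is at TCP z 0.0314. I ease back 2.5 mm and release.

Emit:
{"method": "servo_tool", "body": {
  "steps": [
    {"dx":0,"dy":0,"dz":0.01,"wx":0,"wy":0,"wz":0},
    {"dx":0,"dy":0,"dz":0.02,"wx":0,"wy":0,"wz":0},
    {"dx":0,"dy":0,"dz":0.025,"wx":0,"wy":0,"wz":0},
    {"dx":0,"dy":0,"dz":0.025,"wx":0,"wy":0,"wz":0},
    {"dx":0,"dy":0,"dz":0.025,"wx":0,"wy":0,"wz":0}
  ]
}}

```text
time_s: 30.05
eef_pos: [0.6323, 0.1284, 0.0315]
eef_rot: [0.218, 0.044, 0.975, -0.008]
wrist_force: [-2.9, 0.3, 4.6]
opening: 0.618
grasp_force: 65.2
```

```bash
python3 st.py; python3 - <<'E'
from h import *
t=cam("top");f=t["frame"].astype(int);sat=f.max(2)-f.min(2)
def edge(a,i0):
    h=(a[0]+a[-1])/2
    for i in range(len(a)-1):
        if a[i]>=h>a[i+1]: return i0+i+(a[i]-h)/(a[i]-a[i+1])
for c in(241,244,247,250):
    v=edge(sat[130:145,c],130); print("tail",c,v,onz(t,(c,v),.066).round(4) if v else None, sat[130:145,c].tolist())
val=f.max(2)
for r in(146,150,154): print(r,"sat",sat[r,232:270].tolist(),"val",val[r,232:270].tolist())
E
```

```text
pos [0.6323 0.1284 0.0315] x [-0.901  0.083 -0.425] y [0.09  0.996 0.004] z [ 0.424 -0.035 -0.905] q [ 0.044  0.39   1.887 -0.128  0.432 -1.331] F [-2.9  0.3  4.6] g 65.2 op 0.618 30.05
tail 241 137.85 [0.6957 0.1467 0.066 ] [108, 106, 104, 102, 104, 108, 108, 100, 60, 38, 34, 35, 31, 28, 24]
tail 244 138.33783783783784 [0.6944 0.1386 0.066 ] [109, 106, 103, 102, 102, 103, 108, 109, 73, 36, 21, 20, 20, 16, 12]
tail 247 138.61363636363637 [0.6937 0.1306 0.066 ] [110, 108, 106, 102, 100, 106, 110, 108, 88, 44, 25, 19, 17, 14, 12]
tail 250 138.54545454545453 [0.6939 0.1226 0.066 ] [114, 107, 103, 102, 101, 101, 108, 110, 94, 39, 26, 21, 18, 15, 14]
146 sat [88, 88, 89, 95, 95, 86, 45, 27, 28, 23, 12, 12, 11, 12, 11, 12, 11, 11, 12, 13, 12, 12, 12, 13, 17, 31, 27, 26, 34, 56, 63, 36, 19, 31, 73, 92, 91, 99] val [234, 232, 233, 236, 240, 241, 241, 232, 198, 219, 244, 246, 246, 246, 245, 246, 244, 245, 246, 245, 246, 246, 245, 245, 238, 192, 130, 131, 115, 136, 186, 229, 238, 226, 224, 239, 241, 235]
150 sat [95, 97, 94, 90, 89, 62, 32, 31, 28, 14, 11, 12, 11, 10, 9, 9, 10, 10, 9, 10, 11, 11, 11, 11, 19, 31, 35, 37, 29, 53, 45, 18, 15, 41, 86, 93, 95, 101] val [241, 241, 241, 241, 241, 242, 240, 222, 213, 237, 246, 246, 245, 246, 246, 246, 245, 246, 246, 245, 246, 245, 246, 244, 228, 171, 175, 169, 102, 136, 212, 239, 242, 230, 227, 240, 240, 218]
154 sat [102, 101, 90, 86, 92, 53, 23, 24, 22, 13, 10, 11, 10, 10, 11, 11, 11, 10, 10, 10, 9, 10, 9, 12, 23, 23, 28, 27, 33, 51, 36, 17, 19, 57, 89, 92, 98, 96] val [240, 240, 241, 242, 242, 239, 234, 204, 217, 243, 246, 245, 245, 246, 246, 246, 246, 245, 245, 246, 246, 245, 245, 238, 193, 128, 143, 136, 100, 142, 218, 240, 235, 233, 240, 242, 238, 200]
```

Emit:
{"method": "servo_tool", "body": {
  "steps": [
    {"dx":0,"dy":0,"dz":0.005,"wx":0,"wy":0,"wz":0},
    {"dx":0,"dy":0,"dz":0.005,"wx":0,"wy":0,"wz":0},
    {"dx":0,"dy":0,"dz":0.005,"wx":0,"wy":0,"wz":0},
    {"dx":0,"dy":0,"dz":0.005,"wx":0,"wy":0,"wz":0},
    {"dx":0,"dy":0,"dz":0.005,"wx":0,"wy":0,"wz":0}
  ],
  "jaw": 0.95
}}

```text
time_s: 30.52
eef_pos: [0.6317, 0.1284, 0.0314]
eef_rot: [0.217, 0.044, 0.975, -0.008]
wrist_force: [-0.2, 0.0, -0.2]
opening: 0.953
grasp_force: 0.0
```

```bash
python3 st.py
```

```text
pos [0.6317 0.1284 0.0314] x [-0.902  0.083 -0.424] y [0.09  0.996 0.003] z [ 0.423 -0.035 -0.905] q [ 0.044  0.389  1.887 -0.128  0.433 -1.332] F [-0.2  0.  -0.2] g 0.0 op 0.953 30.5167
```

Emit:
{"method": "servo_tool", "body": {
  "steps": [
    {"dx":-0.042,"dy":0,"dz":0.09,"wx":0,"wy":0,"wz":0},
    {"dx":-0.127,"dy":0.01,"dz":0.27,"wx":0,"wy":0,"wz":0},
    {"dx":-0.21,"dy":0.017,"dz":0.45,"wx":0,"wy":0,"wz":0},
    {"dx":-0.32,"dy":0.026,"dz":0.68,"wx":0,"wy":0,"wz":0},
    {"dx":-0.44,"dy":0.035,"dz":0.95,"wx":0,"wy":0,"wz":0}
  ]
}}

```text
time_s: 30.93
eef_pos: [0.5864, 0.1318, 0.1267]
eef_rot: [0.216, 0.045, 0.975, -0.008]
wrist_force: [-0.2, 0.7, 0.6]
opening: 0.95
grasp_force: 0.0
```

Emit:
{"method": "servo_tool", "body": {
  "steps": [
    {"dx":-0.1,"dy":0.15,"dz":0.15,"wx":0,"wy":0.03,"wz":0},
    {"dx":-0.2,"dy":0.3,"dz":0.3,"wx":0,"wy":0.06,"wz":0},
    {"dx":-0.3,"dy":0.45,"dz":0.45,"wx":0,"wy":0.09,"wz":0},
    {"dx":-0.4,"dy":0.6,"dz":0.6,"wx":0,"wy":0.12,"wz":0},
    {"dx":-0.5,"dy":0.75,"dz":0.7,"wx":0,"wy":0.139,"wz":0}
  ]
}}

```text
time_s: 31.35
eef_pos: [0.5387, 0.2077, 0.2001]
eef_rot: [0.001, 0.042, 0.999, -0.017]
wrist_force: [0.2, 0.1, 0.3]
opening: 0.946
grasp_force: 0.0
```

```bash
python3 st.py; python3 - <<'E'
from h import *
import pickle
t=cam("top");s=cam("side");w=cam("wrist");pickle.dump((t,s,w),open("p10.pkl","wb"))
f=t["frame"].astype(int);sat=f.max(2)-f.min(2);val=f.max(2)
for r in range(132,196): print(r,"".join("abcdefghij"[min(9,val[r,c]//26)] if sat[r,c]>45 else "0123456789"[min(9,val[r,c]//26)] for c in range(230,270)))
f=s["frame"].astype(int);sat=f.max(2)-f.min(2);val=f.max(2)
for r in range(258,286): print(r,"".join("w" if sat[r,c]>45 else "0123456789"[min(9,val[r,c]//26)] for c in range(236,310)))
E
```

```text
pos [0.5387 0.2077 0.2001] x [-0.997  0.083 -0.003] y [ 0.083  0.996 -0.034] z [ 0.    -0.034 -0.999] q [ 0.182  0.224  1.622 -0.035  1.302 -1.296] F [0.2 0.1 0.3] g 0.0 op 0.946 31.35
132 999999jjjjjjjjjjjjjjjjjjjjjjjjjjjjjjjheg
133 99999jijjjjjjjjjjjjjjjjjjjjjjjjjjjjjjhff
134 99999jjjjjjjjjjjjjjjjjjjjjjjjjjjjjjjjhfg
135 99999iijjjjjjjjjjjjjjjjjjjjjjjjjjjjjjhfg
136 99999iijjjjjjjjjjjjjjjjjjjjjjjjjjjjjigfg
137 99999jiihhhhhiiijjjjjjjjjjjjjjjjjjjjiffg
138 99999iihgffffggghhhhhhhiiiiiijjjjjjjhffh
139 99998ijiih6788877776ggggggghhhhhhhhhgegi
140 99999jjjj88899999988888888876eeeefffffhi
141 99999jjjj988999999999999999876gffg6gggij
142 99999ijjj9889999999999999998776fg788iijj
143 99999jjjj9889999999999999998775fg898ijjj
144 9999jjjjj8789999999999999998775fg899jjjj
145 iiiiijjjj8789999999999999997664fg898ijjj
146 ijjjjjjjj8789999999999999997444fh898ijjj
147 jjjjjjjj98789999999999999997654fh998ijjj
148 jjjjjjjj98789999999999999986663fi998ijji
149 jjjjjjjj98789999999999999875553fh998ijji
150 jjjjjjjj98899999999999987764443fh898ijji
151 jjjjjjjj98899999999999877653443fg898ijji
152 jjjjjjjj988
[... 3476 characters left out ...]
w456788888888866221www33333333333333332000011233333333323wwwwwwwwwww
278 wwwwwwww44456578888888888wwwwwww433333333333100122001333333333wwwwwwwwwwww
279 wwwwwwwwwwwww444566788888544444wwwwwww33333300233331023333332wwwwwwwwwwwww
280 wwwwwwwwwwwwwwwww4444556754444444454wwwwww3310132110002333333wwwwwwwwwwwww
281 wwwwwwwwwwwwwwwwwwwwww3443334444444444454wwww001111110233333wwwwwwwwwwwwww
282 wwwwwwwwwwwwwwwwwwwwwwwww33333333444444444444301001111123333wwwwwwwwwwwwww
283 wwwwwwwwwwwwwwwwwwwwwwwwwwwwww33333334444444441111110001w333wwwwwwwwwwwwww
284 w333333334wwwwwwwwwwwwwwwwwwwwwwww3333333334441110111102wwwwwwwwwwwwwwwwww
285 33333333333wwwwwwwwwwwwwwwwwwwwwwwwwwww333333310101111024444wwwwwwwwwwwwww
```

The car is seated level between the blocks: hub slope is 0.21 against 0.20 for level, and the tail gap is a few millimetres. I go back to the peg with the same cage pose and swing the magnifier home.

Emit:
{"method": "servo_tool", "body": {
  "steps": [
    {"dx":0,"dy":0.1,"dz":0.2,"wx":0.005,"wy":0,"wz":-0.007},
    {"dx":0.02,"dy":0.3,"dz":0.3,"wx":0.011,"wy":0,"wz":-0.015},
    {"dx":0.05,"dy":0.6,"dz":0.3,"wx":0.011,"wy":0,"wz":-0.015},
    {"dx":0.08,"dy":0.85,"dz":0.3,"wx":0.011,"wy":0,"wz":-0.015},
    {"dx":0.08,"dy":0.97,"dz":0.3,"wx":0.011,"wy":0,"wz":-0.015}
  ],
  "jaw": 0.5
}}

```text
time_s: 31.92
eef_pos: [0.5455, 0.3051, 0.2258]
eef_rot: [0.0, 0.065, 0.998, -0.0]
wrist_force: [-0.2, -0.4, -0.2]
opening: 0.499
grasp_force: 0.0
```

```bash
python3 st.py; python3 - <<'E'
from h import *
import pickle
s=cam("side");t,_,_=pickle.load(open("p10.pkl","rb"))
P=np.array([[.5463,.2994,.18],[.5463,.2994,.14]]);print(proj(s,P),proj(t,P))
w=cam("wrist");print(proj(w,P[0]));u,v=proj(w,P[0])[0].astype(int)
f=w["frame"].astype(int);val=f.max(2)
y0,x0=max(v-40,0),max(u-60,0)
for r in range(y0,min(y0+80,400),2): print(r,x0,"".join("0123456789"[min(9,val[r,c]//26)] for c in range(x0,min(x0+120,640),2)))
E
```

```text
pos [0.5455 0.3051 0.2258] x [-0.992  0.13  -0.   ] y [ 0.13   0.992 -0.   ] z [ 0. -0. -1.] q [ 0.32   0.295  1.48  -0.     1.366 -1.12 ] F [-0.2 -0.4 -0.2] g 0.0 op 0.499 31.9167
[[285.27474054 281.62537591]
 [286.57913703 296.01361495]] [[169.2709297  188.87485844]
 [174.22238987 190.51573094]]
[[313.00855975 226.95225088]]
186 253 118888655555555555555555566666666656888998888888888898898888
188 253 118888855555555555555555466666666655888888888988888888888888
190 253 115888885555555555555555466666666654888888888999888888888888
192 253 114888655555555555545555466654455664688888888899889888888888
194 253 012886555555555555455555466310001464565556888888888888898888
196 253 000865555555555555555555453000000024555555688888888888888899
198 253 000455555555555555555555420000000003555555568888888888888998
200 253 000355555555555555555555400000000000455555558888888888889988
202 253 000255555455555555555555500000000000455555555889898988888889
204 253 000155555555555555555555500000000000355555555888888888889999
206 253 000055555555555555555555400000000000355554455888888888888988
208 253 0000
[... 1288 characters left out ...]
1110100111
246 253 555553333322255555555555554133332323322323233100101001000001
248 253 555552222210045555544544543123233333222233323210000001110002
250 253 555542222200044444544444442123333333322233333210001000010001
252 253 555422222100045555555555552123333222232323323310001000100001
254 253 555422222100045555555555552123333322332323333210010010100000
256 253 222222222000045545545444442112333233322323233310011010100000
258 253 000122222000045555555554553113333323332233333310000010100000
260 253 000222221000045555555555554112333333322233323311000010000000
262 253 001222220000035555555555555212333233322223333200000001000000
264 253 002222220000035555555555555412323323232222322100000101000000
```

Emit:
{"method": "servo_tool", "body": {
  "steps": [
    {"dx":0,"dy":0,"dz":-0.15,"wx":0,"wy":0,"wz":0},
    {"dx":0,"dy":0,"dz":-0.35,"wx":0,"wy":0,"wz":0},
    {"dx":0,"dy":0,"dz":-0.55,"wx":0,"wy":0,"wz":0},
    {"dx":0,"dy":0,"dz":-0.75,"wx":0,"wy":0,"wz":0},
    {"dx":0,"dy":0,"dz":-0.75,"wx":0,"wy":0,"wz":0}
  ]
}}

```text
time_s: 32.43
eef_pos: [0.5426, 0.3011, 0.1462]
eef_rot: [-0.004, 0.066, 0.998, -0.002]
wrist_force: [-0.8, -0.2, -1.2]
opening: 0.497
grasp_force: 0.0
```

Emit:
{"method": "servo_tool", "body": {
  "steps": [
    {"dx":0,"dy":0,"dz":0,"wx":0,"wy":0,"wz":0},
    {"dx":0,"dy":0,"dz":0,"wx":0,"wy":0,"wz":0},
    {"dx":0,"dy":0,"dz":0,"wx":0,"wy":0,"wz":0},
    {"dx":0,"dy":0,"dz":0,"wx":0,"wy":0,"wz":0},
    {"dx":0,"dy":0,"dz":0,"wx":0,"wy":0,"wz":0}
  ],
  "jaw": 0.3
}}

```text
time_s: 32.85
eef_pos: [0.5466, 0.3038, 0.1529]
eef_rot: [0.001, 0.065, 0.998, -0.0]
wrist_force: [-0.0, -0.8, 0.5]
opening: 0.301
grasp_force: 0.6
```

```bash
python3 st.py
```

```text
pos [0.5466 0.3038 0.1529] x [-0.991  0.13  -0.002] y [ 0.13   0.991 -0.   ] z [ 0.002 -0.    -1.   ] q [ 3.180e-01  3.650e-01  1.543e+00 -1.000e-03  1.232e+00 -1.122e+00] F [-0.  -0.8  0.5] g 0.6 op 0.301 32.85
```

Emit:
{"method": "servo_tool", "body": {
  "steps": [
    {"dx":-0.003,"dy":-0.105,"dz":0,"wx":0,"wy":0,"wz":0.034},
    {"dx":0.004,"dy":-0.21,"dz":0,"wx":0,"wy":0,"wz":0.068},
    {"dx":0.022,"dy":-0.313,"dz":0,"wx":0,"wy":0,"wz":0.102},
    {"dx":0.052,"dy":-0.414,"dz":0,"wx":0,"wy":0,"wz":0.137},
    {"dx":0.091,"dy":-0.511,"dz":0,"wx":0,"wy":0,"wz":0.171}
  ]
}}

```text
time_s: 33.27
eef_pos: [0.5556, 0.2533, 0.1527]
eef_rot: [0.001, -0.205, 0.979, 0.0]
wrist_force: [1.3, 1.8, -0.8]
opening: 0.3
grasp_force: 0.9
```

Emit:
{"method": "servo_tool", "body": {
  "steps": [
    {"dx":0.05,"dy":-0.093,"dz":0,"wx":0,"wy":0,"wz":0.034},
    {"dx":0.109,"dy":-0.18,"dz":0,"wx":0,"wy":0,"wz":0.068},
    {"dx":0.176,"dy":-0.26,"dz":0,"wx":0,"wy":0,"wz":0.102},
    {"dx":0.252,"dy":-0.332,"dz":0,"wx":0,"wy":0,"wz":0.137},
    {"dx":0.335,"dy":-0.397,"dz":0,"wx":0,"wy":0,"wz":0.171}
  ]
}}

```text
time_s: 33.68
eef_pos: [0.5889, 0.2135, 0.1525]
eef_rot: [0.001, -0.457, 0.889, -0.0]
wrist_force: [-0.0, 1.7, 0.8]
opening: 0.3
grasp_force: 0.9
```

Emit:
{"method": "servo_tool", "body": {
  "steps": [
    {"dx":0.089,"dy":-0.055,"dz":0,"wx":0,"wy":0,"wz":0.034},
    {"dx":0.184,"dy":-0.101,"dz":0,"wx":0,"wy":0,"wz":0.068},
    {"dx":0.283,"dy":-0.136,"dz":0,"wx":0,"wy":0,"wz":0.102},
    {"dx":0.385,"dy":-0.161,"dz":0,"wx":0,"wy":0,"wz":0.137},
    {"dx":0.45,"dy":-0.17,"dz":0,"wx":0,"wy":0,"wz":0.165}
  ]
}}

```text
time_s: 34.1
eef_pos: [0.6345, 0.1962, 0.1524]
eef_rot: [0.001, -0.67, 0.743, -0.0]
wrist_force: [-2.4, 2.0, 0.7]
opening: 0.305
grasp_force: 1.2
```

```bash
python3 st.py
```

```text
pos [0.6345 0.1962 0.1524] x [-0.103 -0.995 -0.001] y [-0.995  0.103 -0.002] z [ 0.002  0.    -1.   ] q [ 0.121  0.445  1.434  0.     1.261 -2.917] F [-2.4  2.   0.7] g 1.2 op 0.305 34.1
```

Emit:
{"method": "servo_tool", "body": {
  "steps": [
    {"dx":0.02,"dy":-0.001,"dz":0,"wx":0,"wy":0,"wz":0},
    {"dx":0.035,"dy":-0.003,"dz":0,"wx":0,"wy":0,"wz":0},
    {"dx":0.05,"dy":-0.004,"dz":0,"wx":0,"wy":0,"wz":0},
    {"dx":0.06,"dy":-0.005,"dz":0,"wx":0,"wy":0,"wz":0},
    {"dx":0.06,"dy":-0.005,"dz":0,"wx":0,"wy":0,"wz":0}
  ]
}}

```text
time_s: 34.52
eef_pos: [0.6394, 0.1958, 0.1517]
eef_rot: [0.0, -0.667, 0.745, -0.0]
wrist_force: [-0.4, -0.6, 0.3]
opening: 0.305
grasp_force: 0.2
```

Emit:
{"method": "servo_tool", "body": {
  "steps": [
    {"dx":0.01,"dy":-0.001,"dz":0,"wx":0,"wy":0,"wz":0},
    {"dx":0.02,"dy":-0.002,"dz":0,"wx":0,"wy":0,"wz":0},
    {"dx":0.02,"dy":-0.002,"dz":0,"wx":0,"wy":0,"wz":0},
    {"dx":0.02,"dy":-0.002,"dz":0,"wx":0,"wy":0,"wz":0},
    {"dx":0.02,"dy":-0.002,"dz":0,"wx":0,"wy":0,"wz":0}
  ]
}}

```text
time_s: 34.93
eef_pos: [0.6414, 0.1954, 0.1516]
eef_rot: [0.0, -0.668, 0.744, -0.0]
wrist_force: [-1.3, 0.6, 1.1]
opening: 0.298
grasp_force: 0.8
```

Emit:
{"method": "servo_tool", "body": {
  "steps": [
    {"dx":0.01,"dy":-0.001,"dz":0,"wx":0,"wy":0,"wz":0},
    {"dx":0.02,"dy":-0.002,"dz":0,"wx":0,"wy":0,"wz":0},
    {"dx":0.02,"dy":-0.002,"dz":0,"wx":0,"wy":0,"wz":0},
    {"dx":0.02,"dy":-0.002,"dz":0,"wx":0,"wy":0,"wz":0},
    {"dx":0.02,"dy":-0.002,"dz":0,"wx":0,"wy":0,"wz":0}
  ]
}}

```text
time_s: 35.35
eef_pos: [0.6415, 0.1954, 0.1515]
eef_rot: [-0.002, -0.668, 0.744, 0.001]
wrist_force: [-9.8, -1.7, 5.3]
opening: 0.302
grasp_force: 4.8
```

The stop is reached: force jumped to 10 N at the predicted home position. I back off, open, lift clear and verify.

Emit:
{"method": "servo_tool", "body": {
  "steps": [
    {"dx":-0.02,"dy":0.002,"dz":0,"wx":0,"wy":0,"wz":0},
    {"dx":-0.04,"dy":0.004,"dz":0,"wx":0,"wy":0,"wz":0},
    {"dx":-0.05,"dy":0.004,"dz":0,"wx":0,"wy":0,"wz":0},
    {"dx":-0.05,"dy":0.004,"dz":0,"wx":0,"wy":0,"wz":0},
    {"dx":-0.05,"dy":0.004,"dz":0,"wx":0,"wy":0,"wz":0}
  ],
  "jaw": 0.5
}}

```text
time_s: 35.77
eef_pos: [0.6387, 0.1956, 0.1516]
eef_rot: [0.0, -0.668, 0.744, -0.0]
wrist_force: [0.3, -0.8, 0.4]
opening: 0.5
grasp_force: 0.0
```

Emit:
{"method": "servo_tool", "body": {
  "steps": [
    {"dx":0,"dy":0,"dz":0.15,"wx":0,"wy":0,"wz":0},
    {"dx":0,"dy":0,"dz":0.35,"wx":0,"wy":0,"wz":0},
    {"dx":0,"dy":0,"dz":0.6,"wx":0,"wy":0,"wz":0},
    {"dx":0,"dy":0,"dz":0.8,"wx":0,"wy":0,"wz":0},
    {"dx":0,"dy":0,"dz":1.0,"wx":0,"wy":0,"wz":0}
  ]
}}

```text
time_s: 36.18
eef_pos: [0.6388, 0.1956, 0.2529]
eef_rot: [0.001, -0.668, 0.744, -0.001]
wrist_force: [0.0, 0.0, 0.2]
opening: 0.5
grasp_force: 0.0
```

Emit:
{"method": "servo_tool", "body": {
  "steps": [
    {"dx":-0.2,"dy":-0.2,"dz":0.1,"wx":0,"wy":0,"wz":0},
    {"dx":-0.4,"dy":-0.4,"dz":0.2,"wx":0,"wy":0,"wz":0},
    {"dx":-0.6,"dy":-0.6,"dz":0.3,"wx":0,"wy":0,"wz":0},
    {"dx":-0.8,"dy":-0.8,"dz":0.3,"wx":0,"wy":0,"wz":0},
    {"dx":-1.0,"dy":-1.0,"dz":0.3,"wx":0,"wy":0,"wz":0}
  ]
}}

```text
time_s: 36.6
eef_pos: [0.5381, 0.0948, 0.2826]
eef_rot: [0.001, -0.668, 0.744, -0.001]
wrist_force: [-0.6, -0.7, -0.1]
opening: 0.5
grasp_force: 0.0
```

Emit:
{"method": "servo_tool", "body": {
  "steps": [
    {"dx":-0.2,"dy":-0.2,"dz":0,"wx":0,"wy":0,"wz":0},
    {"dx":-0.4,"dy":-0.4,"dz":0,"wx":0,"wy":0,"wz":0},
    {"dx":-0.6,"dy":-0.6,"dz":0,"wx":0,"wy":0,"wz":0},
    {"dx":-0.8,"dy":-0.8,"dz":0,"wx":0,"wy":0,"wz":0},
    {"dx":-1.0,"dy":-1.0,"dz":0,"wx":0,"wy":0,"wz":0}
  ]
}}

```text
time_s: 37.02
eef_pos: [0.4504, 0.0462, 0.2803]
eef_rot: [-0.013, -0.65, 0.759, -0.013]
wrist_force: [0.9, -0.5, -0.0]
opening: 0.499
grasp_force: 0.0
```

```bash
python3 st.py; python3 - <<'E'
from h import *
import pickle
t=cam("top");t0=pickle.load(open("top0.pkl","rb"))
H=np.array([.6463,.2965])
for th in(0,.06,.16): 
    a=.087+th;print(th,"peg",proj(t,[*(H+.1*np.array([-np.sin(a),-np.cos(a)])),.18])[0].round(1),"lens",proj(t,[*(H+.17*np.array([-np.sin(a),-np.cos(a)])),.132])[0].round(1))
for nm,T in(("start",t0),("now",t)):
    f=T["frame"].astype(int);m=(f.max(2)<45)
    w=m[150:166,205:222];ys,xs=np.nonzero(w);print(nm,"peg",xs.mean()+205,ys.mean()+150,len(xs))
    g=cv2.medianBlur(cv2.cvtColor(T["frame"],cv2.COLOR_RGB2GRAY),3)
    c=cv2.HoughCircles(cv2.resize(g[120:215,200:290],None,fx=4,fy=4,interpolation=cv2.INTER_CUBIC),cv2.HOUGH_GRADIENT,1.5,200,param1=120,param2=25,minRadius=65,maxRadius=90)
    print("lens",None if c is None else (c[0][:,:3]/4+[200,120,0]).round(1).tolist())
f=t["frame"].astype(int);val=f.max(2)
for r in range(134,206,2): print(r,"".join("0123456789"[min(9,val[r,c]//26)] for c in range(200,276)))
E
```

```text
pos [0.4504 0.0462 0.2803] x [-0.153 -0.987  0.036] y [-0.988  0.153 -0.003] z [-0.003 -0.036 -0.999] q [-0.135 -0.139  1.833 -0.037  1.445 -3.117] F [ 0.9 -0.5 -0. ] g 0.0 op 0.499 37.0167
0 peg [212.4 151.7] lens [244.  157.5]
0.06 peg [212.  154.1] lens [243.5 161.4]
0.16 peg [211.1 158.1] lens [242.1 167.9]
start peg 215.33333333333334 161.66666666666666 3
lens [[242.2, 168.9, 16.5]]
now peg 216.85714285714286 155.42857142857142 7
lens [[244.8, 158.8, 21.0]]
134 2222222222222222379999999999999999998999999999999999999999999999998755653222
136 2222222222222222379999999999999999988999999999999999999999999999998656763222
138 2222222222222222379999999999999999887533333333334667777888889999997557863222
140 2222222222222222379999999999999998632222222222222222222344444444554468852222
142 3333333322222222379999999999998643222234456666665422222222345555556789742222
144 9999998888777777789888889888742222246889878888888887753222223455555678732222
146 9999999999999999999999999986322247889999888888888888887532222345555666422222
148 89999999999888999999999998632236899999988888888888888888753222
[... 1582 characters left out ...]
2222236899998888888777777665566556778889986324799999
190 9987433333334556532222222222247999999999999999999999999998888756885324799999
192 9743333333232222222222222222358999999999999999999999999999999745774224899999
194 6433333333322222222222222222246778889999999999999999999999998522442224688999
196 4333333333222233333333333222222222333334555677778889999999986212222222222589
198 4444433333222333333333333333333333333332222232222333334455665211222222222345
200 4444444332223333333333333333333333333333333333333233233332232222222223322322
202 4444444322233443443444333334343333333333333333333333333333333333322233333333
204 4444444322344444444444444444433333333333333333333333333333333333322333333333
```

The lens centre is at v≈158, which matches the home angle (157.5 expected, against 161.4 at 0.06 rad). I turn the last joint off its limit, then hand in.

Emit:
{"method": "servo_tool", "body": {
  "steps": [
    {"dx":0.2,"dy":0.1,"dz":0,"wx":0,"wy":0,"wz":-0.04},
    {"dx":0.2,"dy":0.1,"dz":0,"wx":0,"wy":0,"wz":-0.08},
    {"dx":0.2,"dy":0.1,"dz":0,"wx":0,"wy":0,"wz":-0.12},
    {"dx":0.2,"dy":0.1,"dz":0,"wx":0,"wy":0,"wz":-0.12},
    {"dx":0.2,"dy":0.1,"dz":0,"wx":0,"wy":0,"wz":-0.12}
  ]
}}

```text
time_s: 37.48
eef_pos: [0.4717, 0.0571, 0.2801]
eef_rot: [-0.015, -0.499, 0.866, -0.01]
wrist_force: [-1.0, -0.6, 0.8]
opening: 0.5
grasp_force: 0.0
```

```bash
python3 st.py; python3 -c "
from bench import workorder
print(workorder.hand_in())"
```

```text
pos [0.4717 0.0571 0.2801] x [-0.502 -0.864  0.035] y [-0.865  0.502 -0.002] z [-0.016 -0.032 -0.999] q [-0.107 -0.073  1.775 -0.034  1.453 -2.719] F [-1.  -0.6  0.8] g 0.0 op 0.5 37.4833
the job is handed in; nothing more can be done
None
```

I handed the job in at 37.5 s, with no verdict returned: by camera measurement the grey car sits level on its wheels in the cradle, nose towards the robot, and the magnifier is back against its stop; I kept clear of the bottle, can and brush but did not re-measure them at the end.

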